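Close up the sieve stack on the shaker and set its amplitude

ROBOT

A 6-joint arm with a two-finger parallel gripper is mounted at the origin on the work surface. World frame = base frame: x ahead of the robot, y to its left, z up, the work surface at z = 0. Lengths are in m, angles in rad, forces in N, time in s.
With the tool pointing down it reaches from about 0.35 to 0.975 m from the base axis. Payload 4.9 kg.
Tool frame: the origin (TCP) lies between the finger pads; the fingertips stand manip.nose_length ahead of it and the grasp point (between the pads) lies 5 mm behind it (manip.nose_length is the distance from the TCP to the fingertips, in m); z points along the fingers, y is the direction in which the jaws open and shut (so a half turn about z gives the same grasp; the last joint's range is limited). The gripper opens to 85 mm and grips with 20 to 120 N. Pads are 22 mm wide; open, the fingers measure 114 mm over their backs; the gripper's body (76 mm by 85 mm) begins 54 mm behind the grasp point. The pads swing forward as they close: fully open they stand 13 mm farther back than shut.
Start: joints at [1.203, 0.053, 1.613, -0, 1.476, -0.119], TCP at [0.154, 0.606, 0.245] pointing down, gripper open.
Joint ranges: [-3.01, 3.01], [-1.01, 2.22], [0.06, 2.58], [-1.02, 4.17], [0.09, 2.62], [-3.14, 3.14]. Speed limits (rad/s): [2.57, 2.57, 3.14, 3.14, 3.14, 3.14].

INTERFACE

Orientations are given as a rotation vector (axis times angle).
In Python, from plant import state, cams, manip, nets gives the robot as it stands.
- The arm moves only by the tool carry_out, never from a script. Its argument "deltas" is a list of rows, each a list of 5 numbers: the shift along the tool's x, y, z in cm, then the turn about the tool's z in degrees, then the opening, from 0 (shut) to 1 (fully open). A call has 1 to 8 rows; each row shifts and turns the pose as measured when the row begins, along the tool's axes as they then stand; what a row does not reach is not made up. A row lasts 1/8 s, in which the tool goes at most 62.5 mm and 10.7 degrees, less where a joint would pass 70% of its speed; a pose out of reach is approached as far as the arm can. A call is refused whole if a number of a shift passes 6.25 or a number of a turn 10.7, either way. A call with a gripper value outside its range is refused whole. The fingers move at their own pace and stop on an object; the grip force is fixed at half the most. Time passes only in rows, so rows that do not move let the fingers close. It gives the time, the measured TCP pose, the force and the opening at its end, in the units of the state.
- state(): the state, without advancing time (a new reading comes with each control period).
- cams.snapshot(name): name is "side" or "top" or "wrist"; returns the picture (480x640x3 uint8, blue, green, red); there is no depth.
- cams.camera_params(name): a dict with "K" (3x3 intrinsics, pixels), "R" (3x3) and "t" (3): a world point X has camera coordinates R X + t; the wrist camera has in their place "tool_from_camera" (4x4, takes a point from camera to tool coordinates, whose origin is the TCP and whose axes are the flange's). Camera axes: x right, y down, z forward; pixel columns grow to the right and rows downward; lengths in m; the calibration is good to about 2 mm. A picture is of the moment at which its call begins: read the wrist's pose just before it. camera_params takes no time and is no camera call.
- manip.sign_off(): hands the job in, once; it reports no verdict.
Trained networks look in the newest picture that a camera, given by its name, has taken for a name from the list of things; names that differ only in an ending like _2 or _b are one class to them, and where a whole thing is asked for, a point or a joint stands for the part that bears it (a point fixed in the world has none). Each returns a list of dicts, best first, with "conf" (0 to 1); they miss things now and then, are a little off and sometimes report something else, mostly with a low value. They report only what shows in the picture. A call takes as long as a camera call.
- nets.boxes_of(camera, name): "at" ([x, y, z] in m, in world coordinates, good to about 4 mm: the middle of the surface that is visible of it).
- nets.outline_of(camera, name): "region" (480x640 bool, what is visible of it).
The state is a dict: "time_s": time; "q": joint angles; "qvel": joint speeds; "joint_efforts": joint torques, N m; "ee_pos": TCP position; "tool_rot": TCP orientation; "wrist_force": force on the tool from outside, world axes, zero at the start; "moment": the same for the moment, N m; "width": finger opening in m.
Only numpy, scipy, OpenCV 4.12 (cv2) and the standard library are available. Lean on these libraries where they do the work, as an engineer would, in place of code of your own. Each camera call takes 0.05 s, during which the arm holds its last target. There are 200 camera calls.

TASK

Get the sieve shaker ready for a sample. Nest the orange sieve on top of the blue one and push the stack down until both are fully home, the blue one in the pan and the orange one in the blue one, square and with no gap; the seals are snug and the deck is sprung, so push firmly, but never violently. Turn the amplitude dial so that its white pointer line is at the red tick, and leave everything else on the bench where it is.

Things in the scene. Friction and masses are not known exactly. Their poses are not given: they have to be found in the camera images.
- shaker: sieve shaker fixed to the bench: white housing 210 (x) x 340 (y) x 87 mm high, blue stripe. Origin under its centre, on the bench; z up; front (-x) faces the robot. On its +y half a round steel deck (120 mm across, top 107 mm above the bench) floats on springs: it sinks up to 11 mm under a push, then stops firm, and comes back up. On its -y half is the flat grey control panel with the dial
- pan_rim (a point): centre of the receiver pan's open mouth, at rim height, 142 mm above the bench and 90 mm to +y of the shaker's origin while the deck is not pushed. The pan is a round steel cup with a black lip, clipped to the sprung deck and moving up and down with it: 66 mm outside, 60 mm bore, 35 mm high
- sieve_blue: fine sieve, blue lip, loosely set in the pan's mouth, about 7 mm proud. Origin: centre of its underside, z up its axis. All sieves are alike: round steel, 42 mm high, 130 g. The lower 12 mm is a skirt of 57 mm diameter; there a shoulder begins the frame, 66 mm outside, 60 mm bore, wall 3 mm; mesh floor 14 mm above the origin. Home = shoulder on the rim below, origin 12 mm under that rim
- sieve_blue_rim (a point): centre of the blue sieve's mouth, 42 mm above its origin. In a closed stack each sieve's origin is 30 mm above the one below. A black rubber seal rings each skirt 8 mm above its origin: the skirt enters freely for 5 mm (1.5 mm play all round), then the sieve rests on its seal; the last 7 mm need a push and it stays where it is pushed
- sieve_orange: coarse sieve with an orange lip, standing upright on the bench; same make and sizes as the blue one, origin at the centre of its underside, z up
- sieve_orange_rim (a point): centre of the orange sieve's mouth at rim height, 42 mm above its origin. A joint closes under a push of about 12 N, which the deck only resists once it has sunk some 7 mm; pushing the top sieve closes both joints. Push evenly about the middle (say a fingertip on each side of the rim): a push on one side only cocks the sieve
- sieve_green: spare sieve with a green lip standing on the bench, same make; not needed, leave it. Origin at the centre of its underside
- dial (a joint): angle of the black amplitude dial (rad), 0 to 4.71, growing as it turns clockwise seen from above; the red tick is at 2.356, where the white pointer line points to the shaker's +x (away from the robot). At 0 the pointer lies 135 deg counter-clockwise (seen from above) of the shaker's +x. Stiff (0.06 N m): it stays where it is left
- dial_grip (a point): the dial's grip point, on its axis, 31 mm above the knob's underside, 124 mm above the bench. The knob is a disc 48 mm across and 8 mm high with an upright bar across it: 46 mm long, 14 mm wide, its top 38 mm above the knob's underside. The bar lies along this point's x axis, and the white pointer line on top of it points to the point's -x; point z up
- jar: glass sample jar with a black lid, 58 mm diameter, 72 mm high, origin at the centre of its underside; leave it
- brush: mesh brush with a wooden handle, 170 mm long, lying on the bench, origin under its middle; leave it
- scoop: steel sample scoop, 180 mm long, lying on the bench, origin under its middle; leave it
- dish: aluminium weighing dish, 90 mm diameter, 16 mm high, origin at the centre of its underside; leave it
- yoke: the shaker's stack clamp, two steel columns 190 mm long joined by an aluminium bridge 140 mm wide, 16 mm high, lying flat on the bench; origin at its underside between the columns; leave it

How it is judged:
By the outcome, as a careful person would: the job done as asked, in the order asked, and still so for the second after the job is handed in, with the robot touching nothing.
It also fails if it takes over 61 s, if anything falls off the work surface, if the arm or the gripper's body presses on something with over 40 N, if the wrist force passes 120 N, or if a joint passes its speed limit or range.

## Working session

There is one attempt and no reset: what is moved stays moved. The work goes in short steps, Python scripts to look and compute and a tool call to move; the robot and the scene stay as the last step left them, time stands still between calls to the robot, and variables do not carry over. Pictures are saved under pics/ and viewed, about 8 in all and at most 12, crops included, and the job is handed in when it is done.

Besides the shell and the picture viewer there is one more tool, called after "Call:" as name([rows], argument=value, ...), one row to a line, values as JSON. carry_out: Moves the arm, as the interface text tells. Its arguments: {"type":"object","properties":{"deltas":{"type":"array"}},"required":["deltas"]}

```bash
ls; mkdir -p pics
python3 - <<'E'
from plant import state,cams,manip,nets
import cv2,numpy as np
s=state();print(s);print(manip.nose_length)
for c in("top","side"):
    im=cams.snapshot(c);cv2.imwrite(f"pics/{c}0.png",im)
    p=cams.camera_params(c);print(c,p["K"].tolist(),p["R"].round(3).tolist(),p["t"].round(3).tolist())
    for n in("shaker","sieve_blue","sieve_orange","sieve_green","dial","jar","brush","scoop","dish","yoke"):
        print(n,[(np.round(d["at"],3).tolist(),round(d["conf"],2)) for d in nets.boxes_of(c,n)[:2]])
print(cams.camera_params("wrist"))
E
```

```text
pics
{'time_s': 0.0, 'q': array([ 1.20302824e+00,  5.33180195e-02,  1.61429740e+00, -1.00702431e-05,
        1.47599773e+00, -1.19001973e-01]), 'qvel': array([-0.00017763,  0.00040118,  0.00148028, -0.00082612,  0.00033615,
       -0.00164632]), 'joint_efforts': array([ 1.57435072e-03, -3.93669069e+01, -3.70184362e+01, -2.51794557e-05,
        6.88832137e-03, -6.84465988e-06]), 'ee_pos': array([0.1536678 , 0.60519981, 0.24408504]), 'tool_rot': array([-3.89693203e-01, -3.11684713e+00,  3.08357974e-03]), 'wrist_force': array([-0.20721899,  0.2000834 , -0.16098563]), 'moment': array([-0.02569871, -0.01829311,  0.04148612]), 'width': 0.08552483669347907}
0.014
top [[462.53799061822156, 0.0, 325.1930841171047], [0.0, 462.53799061822156, 242.36416689896097], [0.0, 0.0, 1.0]] [[-0.015, -1.0, 0.002], [-0.983, 0.014, -0.182], [0.182, -0.005, -0.983]] [0.005, 0.555, 1.35]
shaker [([0.547, 0.134, 0.09], 0.78)]
sieve_blue [([0.541, 0.232, 0.151], 0.72)]
sieve_orange [([0.591, -0.211, 0.015], 0.95)]
sieve_green [([0.522, -0.331, 0.017], 0.8), ([0.597, 0.527, 0.015], 0.21)]
dial [([0.532, 0.045, 0
[... 725 characters left out ...]
brush [([0.429, 0.416, 0.019], 0.65)]
scoop [([0.54, 0.223, 0.163], 0.6)]
dish [([0.742, -0.234, 0.011], 0.87)]
yoke [([0.636, 0.529, 0.01], 0.54), ([0.532, 0.038, 0.106], 0.4)]
{'K': array([[377.69851964,   0.        , 323.11783265],
       [  0.        , 377.69851964, 243.14818677],
       [  0.        ,   0.        ,   1.        ]]), 'tool_from_camera': array([[ 3.86846815e-04, -9.50454748e-01, -3.10862707e-01,
         7.93269067e-02],
       [ 9.99999904e-01,  4.30912606e-04, -7.30745557e-05,
        -1.26744531e-04],
       [ 2.03408717e-04, -3.10862649e-01,  9.50454824e-01,
        -1.28320798e-01],
       [ 0.00000000e+00,  0.00000000e+00,  0.00000000e+00,
         1.00000000e+00]])}
```

View pics/top0.png

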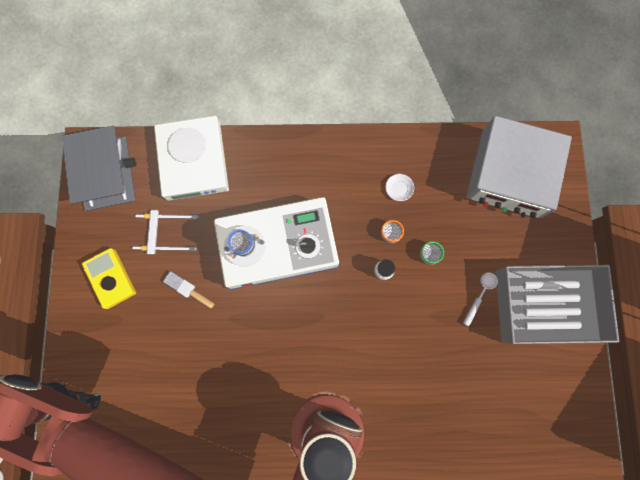

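View pics/side0.png

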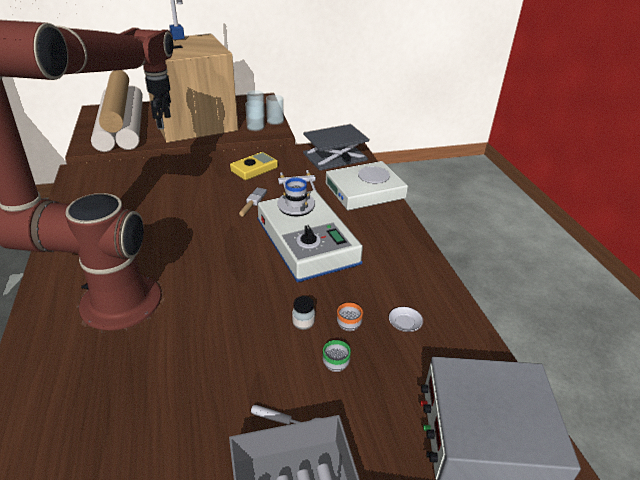

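```bash
cat > h.py <<'E'
import numpy as np,cv2
from scipy.spatial.transform import Rotation as Ro
from plant import state,cams,manip,nets
def pose():
    s=state();return np.array(s["ee_pos"]),Ro.from_rotvec(s["tool_rot"])
def yaw(R): # world heading of tool x, deg
    x=R.as_matrix()[:,0];return np.degrees(np.arctan2(x[1],x[0]))
def plan(goal,gyaw=None,n=None,start=None):
    """rows (cm,deg) from the present pose to TCP goal and tool-x heading gyaw"""
    p,R=pose()
    if start is not None:p=np.array(start[0]);R=Ro.from_euler('z',start[1]-yaw(R),degrees=True)*R
    y0=yaw(R);dy=0 if gyaw is None else (gyaw-y0+180)%360-180
    d=np.array(goal)-p
    n=n or int(max(np.ceil(np.linalg.norm(d)/.06),np.ceil(abs(dy)/10.5),1))
    for i in range(n):
        Ri=Ro.from_euler('z',dy*i/n,degrees=True)*R
        print(np.round(Ri.inv().apply(d/n)*100,2).tolist(),round(-dy/n,2))
def st():
    s=state();p,R=pose();print("t",round(s["time_s"],2),"p",p.round(4),"yaw",yaw(R).round(2),"tilt",R.as_matrix()[:,2].round(4),"F",s["wrist_force"].round(1),"w",round(s["width"],4))
def cam(name):
    c=cams.camera_params(name);K=c["K"]
    if name!="wrist":return K,c["R"],c["t"]
    p,R=pose();T=c["tool_from_camera"];Rw=R.as_matrix()@T[:3,:3];o=p+R.as_matrix()@T[:3,3]
    return K,Rw.T,-Rw.T@o
def proj(name,X):
    K,R,t=cam(name);c=(np.atleast_2d(X)@R.T+t)@K.T;return c[:,:2]/c[:,2:]
def toplane(name,uv,z):
    K,R,t=cam(name);d=(np.c_[np.atleast_2d(uv),np.ones(len(np.atleast_2d(uv)))]@np.linalg.inv(K).T)@R;o=-R.T@t
    return o+d*((z-o[2])/d[:,2:])
E
python3 -c "
from h import *
st();plan([.47,.14,.40])"
```

```text
t 1.1 p [0.1539 0.6058 0.2453] yaw 165.75 tilt [ 0.  0. -1.] F [ 0.4  0.2 -0.1] w 0.0854
[-4.21, -3.74, -1.55] 0.0
[-4.21, -3.74, -1.55] 0.0
[-4.21, -3.74, -1.55] 0.0
[-4.21, -3.74, -1.55] 0.0
[-4.21, -3.74, -1.55] 0.0
[-4.21, -3.74, -1.55] 0.0
[-4.21, -3.74, -1.55] 0.0
[-4.21, -3.74, -1.55] 0.0
[-4.21, -3.74, -1.55] 0.0
[-4.21, -3.74, -1.55] 0.0
```

Call:
carry_out([
  [-4.2, -3.7, -1.6, 0, 1],
  [-4.2, -3.7, -1.6, 0, 1],
  [-4.2, -3.7, -1.6, 0, 1],
  [-4.2, -3.7, -1.6, 0, 1],
  [-4.2, -3.7, -1.6, 0, 1],
  [-4.2, -3.7, -1.6, 0, 1],
  [-4.2, -3.7, -1.6, 0, 1],
  [-4.2, -3.7, -1.6, 0, 1],
])

```text
time_s: 2.1
ee_pos: [0.4119, 0.2277, 0.3764]
tool_rot: [0.377, 3.116, -0.002]
wrist_force: [0.8, 0.2, -0.7]
width: 0.0857
```

Call:
carry_out([
  [-4.2, -3.7, -1.6, 0, 1],
  [-4.2, -3.7, -1.6, 0, 1],
  [0, 0, 0, 0, 1],
])

```text
time_s: 2.48
ee_pos: [0.4789, 0.1297, 0.4117]
tool_rot: [0.385, 3.111, -0.0]
wrist_force: [-0.5, -0.6, 0.8]
width: 0.0854
```

Run:
```python
from h import *
st();im=cams.snapshot("wrist");cv2.imwrite("pics/w1.png",im)
for n in("shaker","sieve_blue","pan_rim","sieve_blue_rim","dial","dial_grip"):
    print(n,[(np.round(d["at"],3).tolist(),round(d["conf"],2)) for d in nets.boxes_of("wrist",n)[:2]])
```

```text
t 2.48 p [0.4789 0.1297 0.4117] yaw 165.88 tilt [ 0.0067 -0.0011 -1.    ] F [-0.5 -0.6  0.8] w 0.0854
shaker [([0.533, 0.14, 0.088], 0.81)]
sieve_blue [([0.543, 0.234, 0.149], 0.56)]
pan_rim [([0.515, 0.219, 0.105], 0.6), ([0.709, -0.258, 0.006], 0.25)]
sieve_blue_rim [([0.543, 0.232, 0.148], 0.96), ([0.598, 0.526, 0.015], 0.38)]
dial [([0.536, 0.05, 0.115], 0.86), ([0.523, -0.336, 0.026], 0.48)]
dial_grip [([0.532, 0.047, 0.111], 0.66)]
```

View pics/w1.png

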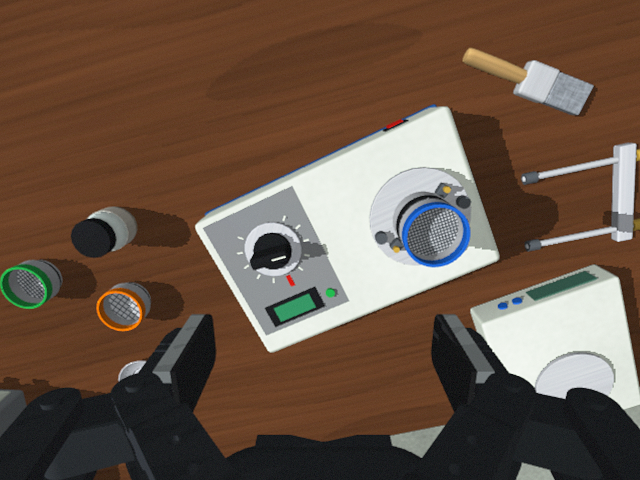

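```bash
python3 -c "
from h import *
plan([.543,.232,.28],180)"
```

```text
[-1.36, 3.71, 4.34] -4.55
[-1.65, 3.59, 4.34] -4.55
[-1.93, 3.45, 4.34] -4.55
```

Call:
carry_out([
  [-1.4, 3.7, 4.3, -4.6, 1],
  [-1.7, 3.6, 4.3, -4.6, 1],
  [-1.9, 3.5, 4.3, -4.6, 1],
  [0, 0, 0, 0, 1],
  [0, 0, 0, 0, 1],
])

```text
time_s: 3.45
ee_pos: [0.543, 0.2398, 0.2798]
tool_rot: [-0.027, 3.133, -0.002]
wrist_force: [0.5, -0.0, 0.1]
width: 0.0858
```

```bash
cat >> h.py <<'E'
HUE={"blue":(105,128),"orange":(5,18),"green":(50,85)}
def rim(name,col,z,im=None,fn=None):
    """centre of coloured lip: outer contour carried to plane z, circle fit"""
    im=cams.snapshot(name) if im is None else im
    if fn:cv2.imwrite(fn,im)
    hsv=cv2.cvtColor(im,cv2.COLOR_BGR2HSV);lo,hi=HUE[col]
    m=cv2.inRange(hsv,(lo,130,70),(hi,255,255))
    n,l,s,c=cv2.connectedComponentsWithStats(m)
    k=1+np.argmax(s[1:,4]);ys,xs=np.nonzero(l==k)
    h=cv2.convexHull(np.c_[xs,ys].astype(np.float32))[:,0]
    # densify hull, to world plane, circle fit
    P=toplane(name,h,z)[:,:2]
    A=np.c_[2*P,np.ones(len(P))];b=(P**2).sum(1);q=np.linalg.lstsq(A,b,rcond=None)[0]
    r=np.sqrt(q[2]+q[0]**2+q[1]**2);res=np.linalg.norm(P-q[:2],axis=1)-r
    print(col,"centre",q[:2].round(4),"r",r.round(4),"res",res.std().round(5),"px",s[k].tolist(),"uv",proj(name,[*q[:2],z]).round(1))
    return q[:2]
E
python3 - <<'E'
from h import *
st();im=cams.snapshot("wrist");cv2.imwrite("pics/w2.png",im)
for z in(.172,.179):rim("wrist","blue",z,im)
E
```

```text
t 3.45 p [0.543  0.2398 0.2798] yaw -179.02 tilt [ 0.0088 -0.0011 -1.    ] F [ 0.5 -0.   0.1] w 0.0858
blue centre [0.5398 0.2319] r 0.0342 res 0.00038 px [261, 188, 103, 101, 2456] uv [[312.  240.7]]
blue centre [0.5375 0.2321] r 0.0332 res 0.00037 px [261, 188, 103, 101, 2456] uv [[312.  240.7]]
```

View pics/w2.png

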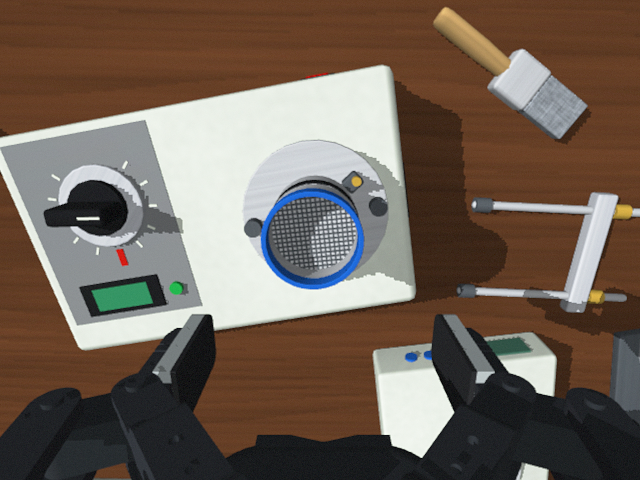

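```bash
python3 -c "
from h import *
plan([.596,-.202,.25],180.9,8);plan([.596,-.202,.143],None,2,([.596,-.202,.25],180.9))"
```

```text
[-0.57, -5.53, 0.38] 0.01
[-0.57, -5.53, 0.38] 0.01
[-0.57, -5.53, 0.38] 0.01
[-0.57, -5.53, 0.38] 0.01
[-0.57, -5.53, 0.38] 0.01
[-0.57, -5.53, 0.38] 0.01
[-0.57, -5.53, 0.38] 0.01
[-0.58, -5.53, 0.38] 0.01
[0.04, 0.01, 5.35] 0.0
[0.04, 0.01, 5.35] 0.0
```

Call:
carry_out([
  [-0.6, -5.5, 0.4, 0, 1],
  [-0.6, -5.5, 0.4, 0, 1],
  [-0.6, -5.5, 0.4, 0, 1],
  [-0.6, -5.5, 0.4, 0, 1],
  [-0.6, -5.5, 0.4, 0, 1],
  [-0.6, -5.5, 0.4, 0, 1],
  [-0.6, -5.5, 0.4, 0, 1],
  [-0.6, -5.5, 0.4, 0, 1],
])

```text
time_s: 4.5
ee_pos: [0.6014, -0.2132, 0.2709]
tool_rot: [-0.027, 3.098, -0.011]
wrist_force: [1.1, -0.1, -0.0]
width: 0.0857
```

Call:
carry_out([
  [0, 0, 5.3, 0, 1],
  [0, 0, 5.3, 0, 1],
  [0, 0, 0, 0, 1],
  [0, 0, 0, 0, 1],
])

```text
time_s: 5.0
ee_pos: [0.6087, -0.2231, 0.1761]
tool_rot: [-0.011, 3.081, -0.026]
wrist_force: [-0.3, 0.3, 0.4]
width: 0.0851
```

Run:
```python
from h import *
st();im=cams.snapshot("wrist");cv2.imwrite("pics/w3.png",im)
rim("wrist","orange",.042,im)
```

```text
t 5.0 p [ 0.6087 -0.2231  0.1761] yaw -179.57 tilt [ 0.06   -0.0169 -0.9981] F [-0.3  0.3  0.4] w 0.0851
orange centre [ 0.6375 -0.2078] r 0.2596 res 0.0279 px [0, 0, 640, 458, 204376] uv [[346.6 261.5]]
```

Call:
carry_out([
  [0, 0, 0, 0, 1],
  [0, 0, 0, 0, 1],
  [0, 0, 0, 0, 1],
  [0, 0, 0, 0, 1],
])

```text
time_s: 5.55
ee_pos: [0.6111, -0.2234, 0.1827]
tool_rot: [-0.013, 3.073, -0.033]
wrist_force: [-0.6, -0.3, -0.6]
width: 0.085
```

Run:
```python
from h import *
st();print(state()["q"].round(4),state()["qvel"].round(4))
```

```text
t 5.55 p [ 0.6111 -0.2234  0.1827] yaw -179.48 tilt [ 0.0683 -0.021  -0.9974] F [-0.6 -0.3 -0.6] w 0.085
[-0.4698  0.1135  1.6559  0.0127  1.3018 -2.0518] [ 0.0002 -0.0029 -0.0009  0.0005  0.002  -0.0002]
```

Call:
carry_out([
  [1.5, 0, 0, 0, 1],
  [1.5, 0, 0, 0, 1],
  [1.5, 0, 0, 0, 1],
  [0, 0, 0, 0, 1],
])

```text
time_s: 6.05
ee_pos: [0.562, -0.2236, 0.1785]
tool_rot: [-0.012, 3.075, -0.032]
wrist_force: [0.1, 0.3, -0.2]
width: 0.0852
```

Run:
```python
from h import *
st();print(state()["q"].round(4),state()["qvel"].round(4))
```

```text
t 6.05 p [ 0.562  -0.2236  0.1785] yaw -179.5 tilt [ 0.0664 -0.0204 -0.9976] F [ 0.1  0.3 -0.2] w 0.0852
[-0.508   0.0124  1.7689  0.0151  1.2924 -2.0905] [-0.0008 -0.0012 -0.0056  0.004  -0.0078 -0.0032]
```

Call:
carry_out([
  [-5, 0, 0, 0, 1],
  [0, 0, 0, 0, 1],
])

```text
time_s: 6.3
ee_pos: [0.6111, -0.223, 0.1802]
tool_rot: [-0.01, 3.077, -0.03]
wrist_force: [-0.2, 1.0, -0.2]
width: 0.085
```

Run:
```python
from h import *
st();print(state()["q"].round(4),state()["qvel"].round(4))
```

```text
t 6.3 p [ 0.6111 -0.223   0.1802] yaw -179.58 tilt [ 0.0642 -0.0193 -0.9978] F [-0.2  1.  -0.2] w 0.085
[-0.469   0.1179  1.6552  0.0122  1.3025 -2.0493] [-0.023  -0.0588  0.0845 -0.0149  0.0319  0.0001]
```

Call:
carry_out([
  [0, 0, 0, 0, 1],
])

```text
time_s: 6.42
ee_pos: [0.6108, -0.2229, 0.1798]
tool_rot: [-0.011, 3.078, -0.03]
wrist_force: [0.5, 0.3, -0.2]
width: 0.0856
```

Call:
carry_out([
  [0, 0, 0, 0, 1],
])

```text
time_s: 6.55
ee_pos: [0.6103, -0.2229, 0.18]
tool_rot: [-0.01, 3.078, -0.03]
wrist_force: [-0.2, -0.5, 0.3]
width: 0.0855
```

Call:
carry_out([
  [0, 0, 0, 0, 1],
  [0, 0, 0, 0, 1],
])

```text
time_s: 6.8
ee_pos: [0.6096, -0.2231, 0.1805]
tool_rot: [-0.009, 3.078, -0.03]
wrist_force: [0.1, 0.9, 0.2]
width: 0.0855
```

Call:
carry_out([
  [0, 0, 1, 0, 1],
])

```text
time_s: 6.92
ee_pos: [0.6108, -0.2236, 0.1715]
tool_rot: [-0.009, 3.075, -0.032]
wrist_force: [-0.2, 0.4, 1.0]
width: 0.0858
```

Call:
carry_out([
  [0, 0, 1, 0, 1],
])

```text
time_s: 7.05
ee_pos: [0.6112, -0.2238, 0.1606]
tool_rot: [-0.009, 3.076, -0.032]
wrist_force: [-0.2, -0.2, 0.2]
width: 0.0855
```

Call:
carry_out([
  [0, 0, 1, 0, 1],
])

```text
time_s: 7.18
ee_pos: [0.6117, -0.2239, 0.1495]
tool_rot: [-0.009, 3.076, -0.031]
wrist_force: [0.2, -0.2, -0.0]
width: 0.0853
```

Call:
carry_out([
  [0, 0, -1, 0, 1],
])

```text
time_s: 7.3
ee_pos: [0.6096, -0.223, 0.1566]
tool_rot: [-0.009, 3.081, -0.028]
wrist_force: [0.2, 0.1, -1.1]
width: 0.0851
```

Call:
carry_out([
  [0, 0, -1, 0, 1],
])

```text
time_s: 7.42
ee_pos: [0.6092, -0.2228, 0.1675]
tool_rot: [-0.009, 3.081, -0.028]
wrist_force: [0.3, 0.5, 0.9]
width: 0.0855
```

Call:
carry_out([
  [0, 0, -1, 0, 1],
])

```text
time_s: 7.55
ee_pos: [0.6088, -0.2228, 0.1788]
tool_rot: [-0.009, 3.08, -0.029]
wrist_force: [-1.1, 0.2, -0.8]
width: 0.0852
```

Run:
```python
from h import *
st();print(state()["q"].round(4),state()["qvel"].round(4),state()["joint_efforts"].round(2))
```

```text
t 7.55 p [ 0.6088 -0.2228  0.1788] yaw -179.62 tilt [ 0.0616 -0.0183 -0.9979] F [-1.1  0.2 -0.8] w 0.0852
[-0.4703  0.1157  1.66    0.012   1.3026 -2.0499] [-0.0009 -0.0913 -0.0624  0.0003  0.1386 -0.0006] [ 1.000e-02 -4.027e+01 -3.553e+01  4.000e-02 -3.000e-01 -0.000e+00]
```

Call:
carry_out([
  [-6, 0, 0, 0, 1],
  [-4, 0, 0, 0, 1],
  [-2.5, 0, 0, 0, 1],
  [-1, 0, 0, 0, 1],
])

```text
time_s: 8.05
ee_pos: [0.7467, -0.2222, 0.193]
tool_rot: [-0.007, 3.075, -0.032]
wrist_force: [0.2, 0.4, 0.5]
width: 0.0856
```

Call:
carry_out([
  [0, 0, 0, 0, 1],
])

```text
time_s: 8.18
ee_pos: [0.7469, -0.2222, 0.1937]
tool_rot: [-0.008, 3.075, -0.033]
wrist_force: [0.2, 0.2, 0.5]
width: 0.0854
```

Call:
carry_out([
  [1, 0, 0, 0, 1],
  [2.5, 0, 0, 0, 1],
  [4, 0, 0, 0, 1],
  [6, 0, 0, 0, 1],
])

```text
time_s: 8.68
ee_pos: [0.6066, -0.2233, 0.1853]
tool_rot: [-0.008, 3.074, -0.034]
wrist_force: [0.5, 0.1, 0.9]
width: 0.0855
```

Call:
carry_out([
  [0, 0, 0, 0, 1],
  [0, 0, 0, 0, 1],
])

```text
time_s: 8.93
ee_pos: [0.5991, -0.2221, 0.1823]
tool_rot: [-0.004, 3.081, -0.031]
wrist_force: [0.4, -0.5, 0.3]
width: 0.0854
```

Run:
```python
from h import *
st();print(state()["q"].round(4),state()["qvel"].round(4),state()["joint_efforts"].round(2))
```

```text
t 8.93 p [ 0.5991 -0.2221  0.1823] yaw -179.82 tilt [ 0.0609 -0.0199 -0.9979] F [ 0.4 -0.5  0.3] w 0.0854
[-0.4757  0.0915  1.68    0.0106  1.3068 -2.0515] [-0.0124 -0.0309  0.0689 -0.0039  0.013  -0.0022] [-7.000e-02 -3.933e+01 -3.459e+01  2.000e-02 -1.400e-01 -0.000e+00]
```

Call:
carry_out([
  [0, 0, -5.5, 0, 1],
  [0, 0, -5.5, 0, 1],
])

```text
time_s: 9.18
ee_pos: [0.5907, -0.219, 0.2889]
tool_rot: [-0.004, 3.09, -0.024]
wrist_force: [0.4, -0.7, 1.1]
width: 0.0852
```

Call:
carry_out([
  [0, 0, 0, 0, 1],
  [0, 0, 0, 0, 1],
  [0, 0, 0, 0, 1],
  [0, 0, 0, 0, 1],
])

```text
time_s: 9.68
ee_pos: [0.5938, -0.2201, 0.2944]
tool_rot: [-0.005, 3.081, -0.03]
wrist_force: [-0.8, -0.7, 0.3]
width: 0.0856
```

Call:
carry_out([
  [0, 4, 0, 0, 1],
  [0, 4, 0, 0, 1],
  [0, 4, 0, 0, 1],
])

```text
time_s: 10.05
ee_pos: [0.5924, -0.0995, 0.2873]
tool_rot: [0.003, 3.088, -0.027]
wrist_force: [1.3, 0.6, -0.1]
width: 0.0854
```

Call:
carry_out([
  [0, 0, 0, 0, 1],
  [0, 0, 0, 0, 1],
  [0, 0, 0, 0, 1],
])

```text
time_s: 10.42
ee_pos: [0.5916, -0.0982, 0.2845]
tool_rot: [-0.001, 3.092, -0.026]
wrist_force: [-0.2, -0.8, -0.5]
width: 0.0854
```

Call:
carry_out([
  [0, 0, 0, 10, 1],
  [0, 0, 0, 10, 1],
])

```text
time_s: 10.68
ee_pos: [0.5916, -0.1003, 0.2841]
tool_rot: [0.556, 3.04, -0.012]
wrist_force: [-0.1, 0.1, 0.2]
width: 0.0853
```

Call:
carry_out([
  [0, 0, 0, 0, 1],
  [0, 0, 0, 0, 1],
])

```text
time_s: 10.92
ee_pos: [0.5915, -0.102, 0.2839]
tool_rot: [0.553, 3.041, -0.013]
wrist_force: [-0.1, -0.7, -0.6]
width: 0.0857
```

Run:
```python
from h import *
st();print(state()["q"].round(4),state()["qvel"].round(4),state()["joint_efforts"].round(2))
```

```text
t 10.93 p [ 0.5915 -0.102   0.2839] yaw 159.38 tilt [ 0.0484 -0.0172 -0.9987] F [-0.1 -0.7 -0.6] w 0.0857
[-0.2935 -0.0575  1.6594 -0.0025  1.4883 -1.5043] [-0.0078  0.0019 -0.0002 -0.0003 -0.0008 -0.0072] [ 2.000e-02 -3.521e+01 -3.773e+01 -1.000e-02 -1.600e-01  2.000e-02]
```

Call:
carry_out([
  [0, 0, 0, -10.2, 1],
  [0, 0, 0, -10.2, 1],
  [0, 0, 0, 0, 1],
])

```text
time_s: 11.3
ee_pos: [0.5915, -0.103, 0.2838]
tool_rot: [-0.015, 3.093, -0.027]
wrist_force: [-0.6, -1.1, -0.4]
width: 0.0854
```

Call:
carry_out([
  [0, -1.5, 0, 0, 1],
  [0, -1.5, 0, 0, 1],
  [0, -1.5, 0, 0, 1],
  [0, -1.5, 0, 0, 1],
  [0, -1.5, 0, 0, 1],
  [0, -1.5, 0, 0, 1],
  [0, -1.5, 0, 0, 1],
  [0, -1.5, 0, 0, 1],
])

```text
time_s: 12.3
ee_pos: [0.5921, -0.2321, 0.2861]
tool_rot: [-0.008, 3.093, -0.028]
wrist_force: [0.5, 0.1, 0.2]
width: 0.0854
```

Call:
carry_out([
  [0, 0, 0, 0, 1],
])

```text
time_s: 12.42
ee_pos: [0.592, -0.2333, 0.286]
tool_rot: [-0.005, 3.093, -0.028]
wrist_force: [-0.8, 0.8, -0.2]
width: 0.0852
```

Call:
carry_out([
  [0, 6, 0, 0, 1],
  [0, 6, 0, 0, 1],
])

```text
time_s: 12.68
ee_pos: [0.5918, -0.1142, 0.2835]
tool_rot: [0.005, 3.093, -0.028]
wrist_force: [0.7, 0.3, 0.7]
width: 0.0855
```

Call:
carry_out([
  [0, 0, 0, 0, 1],
  [0, 0, 0, 0, 1],
])

```text
time_s: 12.92
ee_pos: [0.5918, -0.1104, 0.2837]
tool_rot: [-0.004, 3.093, -0.027]
wrist_force: [0.6, -0.7, 0.6]
width: 0.0854
```

Run:
```python
from h import *
st();print(state()["q"].round(4),state()["qvel"].round(4),state()["joint_efforts"].round(2))
```

```text
t 12.93 p [ 0.5918 -0.1104  0.2837] yaw -179.82 tilt [ 0.0486 -0.0172 -0.9987] F [ 0.6 -0.7  0.6] w 0.0854
[-3.0720e-01 -5.3500e-02  1.6559e+00 -1.7000e-03  1.4876e+00 -1.8806e+00] [ 0.0228 -0.0064  0.0049  0.0082  0.0025  0.0025] [ 6.000e-01 -3.554e+01 -3.761e+01  2.000e-02 -1.500e-01  1.000e-02]
```

Call:
carry_out([
  [0.6, 5.5, -0.4, 0, 1],
])

```text
time_s: 13.05
ee_pos: [0.5857, -0.0576, 0.2861]
tool_rot: [0.004, 3.093, -0.028]
wrist_force: [-0.1, 0.4, 0.1]
width: 0.0856
```

Call:
carry_out([
  [0.6, 5.5, -0.4, 0, 1],
])

```text
time_s: 13.18
ee_pos: [0.5797, -0.0029, 0.2889]
tool_rot: [0.009, 3.093, -0.028]
wrist_force: [-0.2, -0.6, 0.0]
width: 0.0855
```

Call:
carry_out([
  [0.6, 5.5, -0.4, 0, 1],
])

```text
time_s: 13.3
ee_pos: [0.5739, 0.0524, 0.2919]
tool_rot: [0.013, 3.093, -0.028]
wrist_force: [1.2, -0.5, 0.2]
width: 0.0854
```

Call:
carry_out([
  [0.6, 5.5, -0.4, 0, 1],
])

```text
time_s: 13.42
ee_pos: [0.5684, 0.1079, 0.2948]
tool_rot: [0.016, 3.092, -0.028]
wrist_force: [1.5, -1.3, -0.2]
width: 0.0857
```

Call:
carry_out([
  [0.6, 5.5, -0.4, 0, 1],
])

```text
time_s: 13.55
ee_pos: [0.563, 0.1636, 0.2978]
tool_rot: [0.019, 3.092, -0.028]
wrist_force: [1.4, 0.1, -0.0]
width: 0.0853
```

Call:
carry_out([
  [0.6, 5.5, -0.4, 0, 1],
])

```text
time_s: 13.68
ee_pos: [0.5579, 0.2193, 0.3008]
tool_rot: [0.022, 3.091, -0.028]
wrist_force: [0.1, -0.5, -0.2]
width: 0.0854
```

Call:
carry_out([
  [0, 0, 0, 0, 1],
])

```text
time_s: 13.8
ee_pos: [0.5578, 0.2216, 0.3011]
tool_rot: [0.016, 3.091, -0.027]
wrist_force: [0.0, -0.5, 0.4]
width: 0.0854
```

Call:
carry_out([
  [0, 0, 0, 0, 1],
])

```text
time_s: 13.92
ee_pos: [0.5583, 0.2207, 0.3009]
tool_rot: [0.017, 3.091, -0.028]
wrist_force: [0.1, -0.9, 0.3]
width: 0.0854
```

Run:
```python
from h import *
st();print(state()["q"].round(4),state()["qvel"].round(4),state()["joint_efforts"].round(2))
```

```text
t 13.93 p [0.5583 0.2207 0.3009] yaw 179.39 tilt [ 0.0503 -0.0186 -0.9986] F [ 0.1 -0.9  0.3] w 0.0854
[ 0.2664 -0.0574  1.6314 -0.0312  1.524  -1.2925] [ 0.0086  0.0058 -0.008   0.0072  0.0012 -0.0001] [ 8.100e-01 -3.546e+01 -3.803e+01 -6.000e-02 -1.400e-01  1.000e-02]
```

Call:
carry_out([
  [0, 0, -6, 0, 1],
])

```text
time_s: 14.05
ee_pos: [0.5534, 0.2194, 0.3536]
tool_rot: [0.021, 3.105, -0.035]
wrist_force: [0.7, -0.5, 0.1]
width: 0.0856
```

Call:
carry_out([
  [0, 0, -4, 0, 1],
])

```text
time_s: 14.18
ee_pos: [0.5527, 0.2185, 0.3965]
tool_rot: [0.025, 3.102, -0.034]
wrist_force: [0.9, -0.3, 0.3]
width: 0.0855
```

Call:
carry_out([
  [0, 0, -2, 0, 1],
])

```text
time_s: 14.3
ee_pos: [0.5527, 0.2173, 0.4187]
tool_rot: [0.029, 3.1, -0.034]
wrist_force: [0.5, -0.4, -0.1]
width: 0.0853
```

Call:
carry_out([
  [0, 0, 0, 0, 1],
])

```text
time_s: 14.42
ee_pos: [0.5536, 0.2163, 0.4204]
tool_rot: [0.032, 3.097, -0.033]
wrist_force: [0.1, -0.4, -1.1]
width: 0.0853
```

Call:
carry_out([
  [0, 0, 2, 0, 1],
])

```text
time_s: 14.55
ee_pos: [0.555, 0.2153, 0.4]
tool_rot: [0.033, 3.095, -0.032]
wrist_force: [-0.6, -0.1, -0.8]
width: 0.0857
```

Call:
carry_out([
  [0, 0, 4, 0, 1],
])

```text
time_s: 14.68
ee_pos: [0.557, 0.2141, 0.3581]
tool_rot: [0.034, 3.095, -0.032]
wrist_force: [0.0, 0.3, -0.3]
width: 0.085
```

Call:
carry_out([
  [0, 0, 6, 0, 1],
])

```text
time_s: 14.8
ee_pos: [0.5597, 0.2125, 0.2952]
tool_rot: [0.034, 3.094, -0.032]
wrist_force: [1.1, 0.6, -0.1]
width: 0.0853
```

Call:
carry_out([
  [0, 0, -4, 0, 1],
])

```text
time_s: 14.92
ee_pos: [0.5459, 0.2099, 0.3064]
tool_rot: [0.034, 3.14, -0.052]
wrist_force: [0.2, 0.3, -1.5]
width: 0.0853
```

Call:
carry_out([
  [0, 0, 0, 0, 1],
])

```text
time_s: 15.05
ee_pos: [0.5448, 0.2095, 0.3041]
tool_rot: [-0.034, -3.14, 0.053]
wrist_force: [0.5, 0.4, 0.8]
width: 0.0853
```

Run:
```python
from h import *
st();print(state()["q"].round(4))
```

```text
t 15.05 p [0.5448 0.2095 0.3041] yaw 178.75 tilt [-0.0013 -0.0335 -0.9994] F [0.5 0.4 0.8] w 0.0853
[ 0.2543 -0.0648  1.6328 -0.0321  1.5832 -1.295 ]
```

Call:
carry_out([
  [0, 0, -2, 0, 1],
  [0, 0, -4, 0, 1],
  [0, 0, -6, 0, 1],
])

```text
time_s: 15.42
ee_pos: [0.5421, 0.2124, 0.4127]
tool_rot: [-0.034, -3.117, 0.062]
wrist_force: [0.2, -0.3, 0.8]
width: 0.0857
```

Call:
carry_out([
  [0, 0, 4, 0, 1],
  [0, 0, 0, 0, 1],
])

```text
time_s: 15.68
ee_pos: [0.5434, 0.2114, 0.3801]
tool_rot: [-0.035, -3.129, 0.057]
wrist_force: [-0.6, 0.5, -1.3]
width: 0.0856
```

Run:
```python
from h import *
st();print(state()["q"].round(4))
plan([.58,-.2,.33],180.9,8)
```

```text
t 15.68 p [0.5434 0.2114 0.3801] yaw 178.72 tilt [-0.0125 -0.0364 -0.9993] F [-0.6  0.5 -1.3] w 0.0856
[ 0.2581 -0.0753  1.5193 -0.0323  1.7189 -1.295 ]
[-0.58, -5.1, 0.81] -0.27
[-0.56, -5.11, 0.81] -0.27
[-0.53, -5.11, 0.81] -0.27
[-0.51, -5.11, 0.81] -0.27
[-0.48, -5.11, 0.81] -0.27
[-0.46, -5.12, 0.81] -0.27
[-0.43, -5.12, 0.81] -0.27
[-0.41, -5.12, 0.81] -0.27
```

Call:
carry_out([
  [0, 0, 6, 0, 1],
])

```text
time_s: 15.8
ee_pos: [0.5462, 0.2102, 0.3309]
tool_rot: [0.035, 3.138, -0.051]
wrist_force: [0.8, 0.4, -0.0]
width: 0.0855
```

Call:
carry_out([
  [0, 0, 6, 0, 1],
])

```text
time_s: 15.92
ee_pos: [0.5473, 0.2085, 0.2717]
tool_rot: [0.035, 3.134, -0.049]
wrist_force: [0.4, -0.2, -0.1]
width: 0.0853
```

Call:
carry_out([
  [0, 0, 0, 0, 1],
])

```text
time_s: 16.05
ee_pos: [0.5454, 0.2079, 0.2677]
tool_rot: [-0.035, -3.139, 0.053]
wrist_force: [0.4, -1.4, 0.8]
width: 0.085
```

Call:
carry_out([
  [0, 0, 0, 0, 1],
])

```text
time_s: 16.18
ee_pos: [0.5469, 0.2083, 0.2716]
tool_rot: [0.035, 3.138, -0.051]
wrist_force: [0.1, 0.6, 0.3]
width: 0.0856
```

Call:
carry_out([
  [0, 0, 0, 0, 1],
])

```text
time_s: 16.3
ee_pos: [0.5483, 0.2087, 0.2751]
tool_rot: [0.035, 3.133, -0.049]
wrist_force: [0.3, 0.0, 0.5]
width: 0.0854
```

Call:
carry_out([
  [0, 0, -1.5, 0, 1],
  [0, 0, -3, 0, 1],
  [0, 0, -4.5, 0, 1],
])

```text
time_s: 16.68
ee_pos: [0.5477, 0.2117, 0.3714]
tool_rot: [0.035, 3.131, -0.048]
wrist_force: [1.1, -0.1, 0.5]
width: 0.0854
```

Call:
carry_out([
  [0, 0, 6, 0, 1],
])

```text
time_s: 16.8
ee_pos: [0.5538, 0.2115, 0.3268]
tool_rot: [0.035, 3.106, -0.037]
wrist_force: [0.2, -0.4, 0.2]
width: 0.0855
```

Call:
carry_out([
  [0, 0, 3, 0, 1],
])

```text
time_s: 16.92
ee_pos: [0.5547, 0.2108, 0.2965]
tool_rot: [0.035, 3.106, -0.037]
wrist_force: [-0.2, 0.7, -0.4]
width: 0.0855
```

Call:
carry_out([
  [0, 0, 0, 0, 1],
])

```text
time_s: 17.05
ee_pos: [0.5546, 0.2108, 0.2973]
tool_rot: [0.035, 3.106, -0.037]
wrist_force: [-0.0, -0.8, 0.9]
width: 0.0853
```

Run:
```python
from h import *
st();plan([.58,-.2,.31],180.9,8)
```

```text
t 17.05 p [0.5546 0.2108 0.2973] yaw 178.74 tilt [ 0.0348 -0.0242 -0.9991] F [-0.  -0.8  0.9] w 0.0853
[-0.44, -5.13, -0.02] -0.27
[-0.41, -5.13, -0.02] -0.27
[-0.39, -5.13, -0.03] -0.27
[-0.36, -5.13, -0.03] -0.27
[-0.34, -5.14, -0.03] -0.27
[-0.31, -5.14, -0.03] -0.27
[-0.29, -5.14, -0.03] -0.27
[-0.27, -5.14, -0.03] -0.27
```

Call:
carry_out([
  [-0.2, -2, 0, 0, 1],
  [-0.3, -4, 0, 0, 1],
  [-0.4, -5.5, 0, 0, 1],
  [-0.4, -5.5, 0, 0, 1],
  [-0.4, -5.5, 0, 0, 1],
  [-0.4, -5.5, 0, 0, 1],
  [-0.4, -5.5, 0, 0, 1],
  [-0.3, -4, 0, 0, 1],
])

```text
time_s: 18.05
ee_pos: [0.5783, -0.1819, 0.3318]
tool_rot: [0.031, 3.076, -0.047]
wrist_force: [1.4, 0.2, -0.0]
width: 0.0853
```

Call:
carry_out([
  [-0.2, -2, 0, 0, 1],
  [0, -0.5, 1.5, 0, 1],
  [0, 0, 3, 0, 1],
  [0, 0, 4.5, 0, 1],
])

```text
time_s: 18.55
ee_pos: [0.5883, -0.2144, 0.25]
tool_rot: [0.035, 3.062, -0.056]
wrist_force: [-0.7, -0.1, -0.2]
width: 0.0855
```

Call:
carry_out([
  [0, 0, -5, 0, 1],
])

```text
time_s: 18.68
ee_pos: [0.5775, -0.2077, 0.2823]
tool_rot: [0.033, 3.09, -0.036]
wrist_force: [0.8, -0.4, -1.3]
width: 0.0852
```

Call:
carry_out([
  [0, 0, -2.5, 0, 1],
  [0, 0, -1, 0, 1],
  [0, 0, 0, 0, 1],
])

```text
time_s: 19.05
ee_pos: [0.5763, -0.2033, 0.3193]
tool_rot: [0.025, 3.087, -0.036]
wrist_force: [-0.3, 0.1, 0.5]
width: 0.0855
```

Run:
```python
from h import *
st();print(state()["q"].round(4))
```

```text
t 19.05 p [ 0.5763 -0.2033  0.3193] yaw 179.09 tilt [ 0.0541 -0.0235 -0.9983] F [-0.3  0.1  0.5] w 0.0855
[-0.4622 -0.0501  1.5945  0.0031  1.5383 -2.0166]
```

Call:
carry_out([
  [0, 0, 2, 0, 1],
  [0, 0, 4, 0, 1],
  [0, 0, 6, 0, 1],
])

```text
time_s: 19.42
ee_pos: [0.5852, -0.2065, 0.1983]
tool_rot: [0.024, 3.079, -0.041]
wrist_force: [0.8, -0.1, -0.5]
width: 0.0856
```

Call:
carry_out([
  [0, 0, -5.5, 0, 1],
])

```text
time_s: 19.55
ee_pos: [0.5695, -0.1989, 0.2268]
tool_rot: [0.024, 3.12, -0.011]
wrist_force: [1.4, -0.5, -1.3]
width: 0.0852
```

Call:
carry_out([
  [0, 0, -2.5, 0, 1],
  [0, 0, 0, 0, 1],
])

```text
time_s: 19.8
ee_pos: [0.5677, -0.198, 0.2484]
tool_rot: [0.024, 3.123, -0.008]
wrist_force: [-0.3, -0.0, -0.3]
width: 0.085
```

Run:
```python
from h import *
st();print(state()["q"].round(4))
```

```text
t 19.8 p [ 0.5677 -0.198   0.2484] yaw 179.12 tilt [ 0.0186 -0.0054 -0.9998] F [-0.3 -0.  -0.3] w 0.085
[-0.4608 -0.0171  1.6785  0.0034  1.4612 -2.0166]
```

Call:
carry_out([
  [-0.2, 0, 0.7, 0, 1],
  [-0.4, 0, 1.5, 0, 1],
  [-0.5, -0.1, 1.8, 0, 1],
  [-0.5, -0.1, 1.8, 0, 1],
  [-0.5, -0.1, 1.8, 0, 1],
  [-0.3, -0.1, 1.5, 0, 1],
  [-0.2, 0, 0.9, 0, 1],
  [0, 0, 0.4, 0, 1],
])

```text
time_s: 20.8
ee_pos: [0.5957, -0.2024, 0.1311]
tool_rot: [0.024, 3.129, -0.003]
wrist_force: [0.3, -0.4, -0.0]
width: 0.0854
```

Run:
```python
from h import *
st();im=cams.snapshot("wrist");cv2.imwrite("pics/w4.png",im)
hsv=cv2.cvtColor(im,cv2.COLOR_BGR2HSV)
HUE["orange"]=(8,18)
m=cv2.inRange(hsv,(8,190,180),(18,255,255));n,l,s,c=cv2.connectedComponentsWithStats(m);print([r.tolist() for r in s[1:] if r[4]>100])
o=nets.outline_of("wrist","sieve_orange");print([d["conf"] for d in o]);r=o[0]["region"];ys,xs=np.nonzero(r);print(xs.min(),xs.max(),ys.min(),ys.max())
print(np.median(hsv[r&(hsv[...,1]>150)],0))
```

```text
t 20.8 p [ 0.5957 -0.2024  0.1311] yaw 179.11 tilt [ 0.0121 -0.0022 -0.9999] F [ 0.3 -0.4 -0. ] w 0.0854
[[279, 192, 82, 33, 199], [256, 204, 48, 93, 115], [268, 237, 92, 56, 428]]
[0.74]
258 366 186 297
[ 19. 255. 255.]
```

View pics/w4.png

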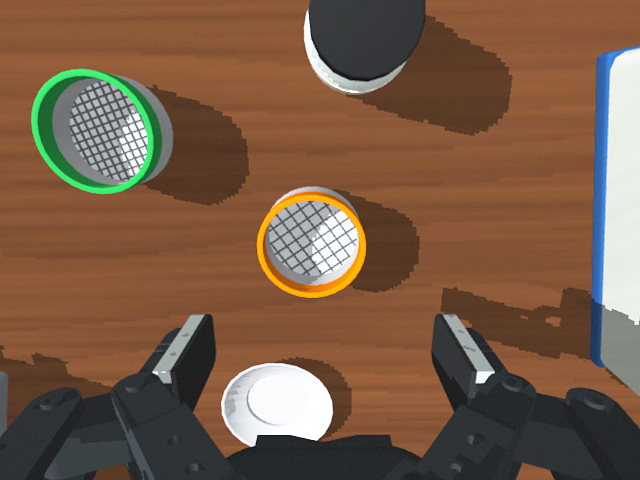

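```bash
sed -i 's/"orange":(5,18)/"orange":(15,24)/; s/(lo,130,70)/(lo,150,120)/' h.py
python3 - <<'E'
from h import *
im=cv2.imread("pics/w4.png");print(manip.nose_length)
c=rim("wrist","orange",.042,im)
rim("wrist","orange",.042,im)
st();plan([*c,.026],180,7)
E
```

```text
0.014
orange centre [ 0.591  -0.2101] r 0.0334 res 0.00037 px [257, 192, 109, 106, 2188] uv [[311.  247.3]]
orange centre [ 0.591  -0.2101] r 0.0334 res 0.00037 px [257, 192, 109, 106, 2188] uv [[311.  247.3]]
t 20.9 p [ 0.5956 -0.2024  0.1315] yaw 179.11 tilt [ 0.0122 -0.0022 -0.9999] F [-0.3  1.2 -0.5] w 0.0855
[0.08, -0.11, 1.51] -0.13
[0.08, -0.11, 1.51] -0.13
[0.08, -0.11, 1.51] -0.13
[0.08, -0.11, 1.51] -0.13
[0.08, -0.11, 1.51] -0.13
[0.08, -0.11, 1.51] -0.13
[0.08, -0.11, 1.51] -0.13
```

Call:
carry_out([
  [0.1, -0.2, 0.8, 0, 1],
  [0.1, -0.2, 1.5, 0, 1],
  [0.1, -0.2, 2, 0, 1],
  [0.1, -0.1, 2, 0, 1],
  [0.1, -0.1, 2, 0, 1],
  [0, 0, 1.3, 0, 1],
  [0, 0, 0.6, 0, 1],
  [0, 0, 0.2, 0, 1],
])

```text
time_s: 21.9
ee_pos: [0.5913, -0.2112, 0.0204]
tool_rot: [0.025, 3.129, -0.003]
wrist_force: [-0.0, 0.3, 0.4]
width: 0.0854
```

Run:
```python
from h import *
st();plan([.591,-.2101,.026],180,1)
```

```text
t 21.9 p [ 0.5913 -0.2112  0.0204] yaw 179.1 tilt [ 0.0125 -0.0023 -0.9999] F [-0.   0.3  0.4] w 0.0854
[0.03, 0.11, -0.56] -0.9
```

Call:
carry_out([
  [0, 0.1, -0.5, 0, 1],
  [0, 0, 0, 0, 0.7],
  [0, 0, 0, 0, 0.5],
  [0, 0, 0, 0, 0.5],
  [0, 0, 0, 0, 0.5],
  [0, 0, 0, 0, 0.5],
])

```text
time_s: 22.65
ee_pos: [0.5925, -0.2105, 0.0278]
tool_rot: [0.024, 3.126, -0.006]
wrist_force: [0.1, -0.3, -2.6]
width: 0.0647
```

Run:
```python
from h import *
st();im=cams.snapshot("wrist");cv2.imwrite("pics/w5.png",im)
p,_=pose();rim("wrist","orange",.042,im)
```

```text
t 22.65 p [ 0.5925 -0.2105  0.0278] yaw 179.11 tilt [ 0.0157 -0.004  -0.9999] F [ 0.1 -0.3 -2.6] w 0.0647
orange centre [ 0.5929 -0.2109] r 0.032 res 0.00064 px [231, 300, 185, 129, 2204] uv [[322.5 358.3]]
```

View pics/w5.png

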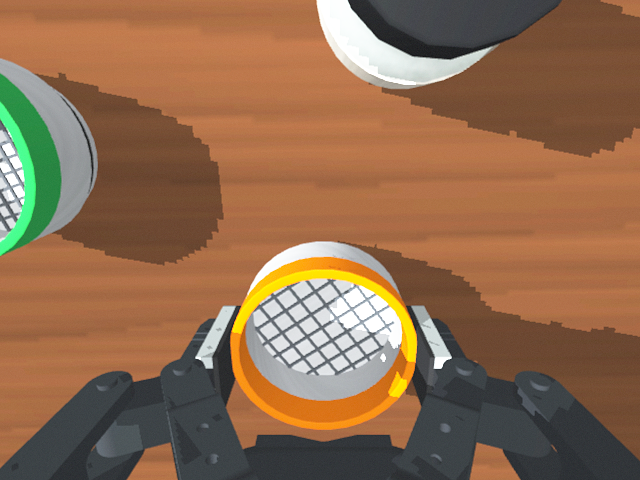

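Run:
```python
from h import *
import h
im=cv2.imread("pics/w5.png");hsv=cv2.cvtColor(im,cv2.COLOR_BGR2HSV)
for lo,hi,s,v in((8,32,190,150),(16,32,190,240),(10,24,190,200)):
    m=cv2.inRange(hsv,(lo,s,v),(hi,255,255));m[:240]=0
    ys,xs=np.nonzero(m);
    m=cv2.morphologyEx(m,cv2.MORPH_OPEN,np.ones((3,3),np.uint8))
    n,l,st_,c=cv2.connectedComponentsWithStats(m);print(lo,[r.tolist() for r in st_[1:] if r[4]>100])
print(hsv[255:300:3,322].tolist());print(hsv[395:435:3,322].tolist())
# predicted ellipse of rim at relative offsets, z=.0424
p,_=pose();a=np.linspace(0,2*np.pi,9)[:-1]
for dx in(-.0015,0,.0015):
    for z in(.042,.0445):
        P=np.c_[p[0]+dx+.033*np.cos(a),p[1]+.033*np.sin(a),0*a+z];print(dx,z,proj("wrist",P)[[0,2,4,6]].round(0).tolist())
```

```text
8 [[230, 257, 187, 173, 10319]]
16 [[231, 257, 186, 172, 5390]]
10 [[249, 257, 154, 48, 1674], [230, 333, 171, 97, 5037], [401, 333, 7, 24, 128], [402, 362, 13, 22, 185]]
[[108, 13, 238], [17, 245, 251], [17, 242, 251], [17, 228, 251], [17, 232, 251], [28, 246, 255], [27, 255, 255], [27, 255, 255], [9, 26, 239], [108, 6, 231], [99, 21, 124], [103, 15, 152], [105, 7, 228], [105, 4, 228], [101, 9, 224]]
[[102, 7, 181], [103, 17, 185], [14, 241, 222], [14, 229, 218], [14, 230, 218], [14, 233, 219], [14, 226, 220], [14, 228, 220], [14, 230, 220], [15, 222, 238], [16, 231, 250], [16, 237, 251], [12, 152, 166], [12, 147, 166]]
-0.0015 0.042 [[325.0, 427.0], [418.0, 353.0], [322.0, 267.0], [230.0, 355.0]]
-0.0015 0.0445 [[325.0, 433.0], [419.0, 357.0], [322.0, 270.0], [228.0, 359.0]]
0 0.042 [[325.0, 431.0], [417.0, 356.0], [322.0, 271.0], [230.0, 358.0]]
0 0.0445 [[325.0, 436.0], [419.0, 361.0], [322.0, 274.0], [229.0, 363.0]]
0.0015 0.042 [[325.0, 434.0], [417.0, 360.0], [322.0, 275.0], [231.0, 362.0]]
0.0015 0.0445 [[325.0, 439.0], [419.0, 364.0], [322.0, 278.0], [229.0, 366.0]]
```

Call:
carry_out([
  [0, 0, -1, 0, 0.5],
  [0, 0, -2, 0, 0.5],
  [0, 0, -4, 0, 0.5],
  [0, 0, -5, 0, 0.5],
  [0, 0, -5, 0, 0.5],
  [0, 0, -4, 0, 0.5],
  [0, 0, -2, 0, 0.5],
  [0, 0, -1, 0, 0.5],
])

```text
time_s: 23.7
ee_pos: [0.588, -0.2092, 0.2831]
tool_rot: [0.024, 3.122, -0.009]
wrist_force: [-0.2, -0.4, -2.1]
width: 0.065
```

Call:
carry_out([
  [0.2, 2, 0, 0, 0.5],
  [0.4, 4, 0, 0, 0.5],
  [0.6, 5, 0, 0, 0.5],
  [0.6, 5, 0, 0, 0.5],
  [0.6, 5, 0, 0, 0.5],
  [0.6, 5, 0, 0, 0.5],
  [0.6, 5, 0, 0, 0.5],
  [0.6, 4, 0, 0, 0.5],
])

```text
time_s: 24.7
ee_pos: [0.5409, 0.1573, 0.2634]
tool_rot: [-0.027, -3.133, -0.001]
wrist_force: [0.3, -0.3, -1.5]
width: 0.0649
```

Run:
```python
from h import *
st();plan([.5385,.232,.25],None,3)
```

```text
t 24.7 p [0.5409 0.1573 0.2634] yaw 179.0 tilt [-8.8e-03  5.0e-04 -1.0e+00] F [ 0.3 -0.3 -1.5] w 0.0649
[0.12, 2.49, 0.45] 0.0
[0.12, 2.49, 0.45] 0.0
[0.12, 2.49, 0.45] 0.0
```

Call:
carry_out([
  [0.1, 3, 0, 0, 0.5],
  [0.1, 2.5, 0.3, 0, 0.5],
  [0, 1.3, 0.3, 0, 0.5],
  [0, 0.6, 0.2, 0, 0.5],
  [0, 0, 0, 0, 0.5],
])

```text
time_s: 25.32
ee_pos: [0.5321, 0.2381, 0.2446]
tool_rot: [-0.016, -3.115, 0.005]
wrist_force: [-0.8, 0.8, -1.7]
width: 0.065
```

Run:
```python
from h import *
st();im=cams.snapshot("wrist");cv2.imwrite("pics/w6.png",im)
print("blue box",[np.round(d["at"],4) for d in nets.boxes_of("wrist","sieve_blue_rim")[:1]])
# in-hand rim prediction
p,R=pose();plan([.5385,.232,.225],None,2)
c=R.apply([0,0,-.0145])+p
a=np.linspace(0,2*np.pi,60)
for X,r,col in((c,.033,(0,0,255)),(np.array([.538,.232,.179]),.033,(255,255,0))):
    q=proj("wrist",np.c_[X[0]+r*np.cos(a),X[1]+r*np.sin(a),0*a+X[2]]);cv2.polylines(im,[q.astype(int)],False,col,1)
cv2.imwrite("pics/w6o.png",im)
```

```text
t 25.32 p [0.5321 0.2381 0.2446] yaw 179.4 tilt [-0.0261 -0.0034 -0.9997] F [-0.8  0.8 -1.7] w 0.065
blue box [array([0.5098, 0.225 , 0.1698])]
[-0.33, -0.28, 1.01] 0.0
[-0.33, -0.28, 1.01] 0.0
```

View pics/w6o.png

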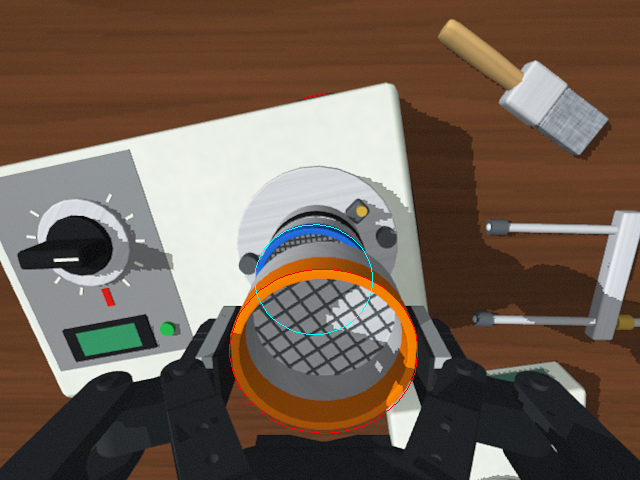

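Call:
carry_out([
  [-0.1, -0.1, -1.5, 0, 0.5],
  [-0.1, -0.1, -3, 0, 0.5],
  [-0.1, -0.1, -5, 0, 0.5],
  [0, 0, 6, 0, 0.5],
  [0, 0, 3, 0, 0.5],
  [0, 0, 1, 0, 0.5],
  [0, 0, 0, 0, 0.5],
])

```text
time_s: 26.3
ee_pos: [0.5411, 0.2309, 0.2534]
tool_rot: [-0.029, -3.132, -0.001]
wrist_force: [0.1, 0.4, -2.2]
width: 0.0654
```

Run:
```python
from h import *
st();plan([.5385,.232,.225],180,2)
```

```text
t 26.3 p [0.5411 0.2309 0.2534] yaw 178.95 tilt [-9.e-03  5.e-04 -1.e+00] F [ 0.1  0.4 -2.2] w 0.0654
[0.12, 0.05, 1.42] -0.53
[0.12, 0.05, 1.42] -0.53
```

Call:
carry_out([
  [0.1, 0.1, 0.6, 0, 0.5],
  [0.1, 0, 1.2, 0, 0.5],
  [0, 0, 1.2, 0, 0.5],
  [0, 0, 0.8, 0, 0.5],
  [0, 0, 0.4, 0, 0.5],
])

```text
time_s: 26.92
ee_pos: [0.5402, 0.2324, 0.2123]
tool_rot: [-0.029, -3.137, -0.003]
wrist_force: [0.4, -0.7, -1.3]
width: 0.0652
```

Run:
```python
from h import *
st();plan([.539,.232,.203],180,1)
```

```text
t 26.93 p [0.5402 0.2324 0.2123] yaw 178.94 tilt [-0.0042  0.0019 -1.    ] F [ 0.4 -0.7 -1.3] w 0.0652
[0.11, -0.05, 0.93] -1.06
```

Call:
carry_out([
  [0.1, 0, 0.2, 0, 0.5],
  [0, 0, 0.2, 0, 0.5],
  [0, 0, 0.2, 0, 0.5],
])

```text
time_s: 27.3
ee_pos: [0.5392, 0.2325, 0.206]
tool_rot: [-0.029, -3.138, -0.003]
wrist_force: [-0.8, 0.4, -1.7]
width: 0.0655
```

Call:
carry_out([
  [0, 0, 0.2, 0, 0.5],
])

```text
time_s: 27.42
ee_pos: [0.5393, 0.2325, 0.2042]
tool_rot: [-0.029, -3.138, -0.003]
wrist_force: [-0.3, 0.2, -1.9]
width: 0.0649
```

Call:
carry_out([
  [0, 0, 0.2, 0, 0.5],
])

```text
time_s: 27.55
ee_pos: [0.5394, 0.2326, 0.2022]
tool_rot: [-0.029, -3.138, -0.003]
wrist_force: [0.1, 0.9, -2.4]
width: 0.0655
```

Call:
carry_out([
  [0, 0, 0.2, 0, 0.5],
])

```text
time_s: 27.68
ee_pos: [0.5396, 0.2325, 0.2003]
tool_rot: [-0.029, -3.139, -0.003]
wrist_force: [-0.2, -0.3, -1.2]
width: 0.0648
```

Call:
carry_out([
  [0, 0, 0.2, 0, 0.5],
])

```text
time_s: 27.8
ee_pos: [0.5399, 0.2325, 0.1986]
tool_rot: [-0.029, -3.14, -0.003]
wrist_force: [0.3, -1.0, 1.4]
width: 0.0652
```

Call:
carry_out([
  [0, 0, 0.2, 0, 0.5],
])

```text
time_s: 27.92
ee_pos: [0.5402, 0.2325, 0.1971]
tool_rot: [-0.029, -3.141, -0.003]
wrist_force: [0.3, -0.9, 1.3]
width: 0.065
```

Call:
carry_out([
  [0, 0, 0.2, 0, 0.5],
])

```text
time_s: 28.05
ee_pos: [0.5405, 0.2326, 0.1959]
tool_rot: [0.029, 3.141, 0.004]
wrist_force: [-1.3, -1.2, 2.5]
width: 0.0648
```

Run:
```python
from h import *
st()
```

```text
t 28.05 p [0.5405 0.2326 0.1959] yaw 178.94 tilt [ 1.0e-04  2.5e-03 -1.0e+00] F [-1.3 -1.2  2.5] w 0.0648
```

Call:
carry_out([
  [0, 0, -0.2, 0, 0.8],
  [0, 0, 0, 0, 1],
  [0, 0, 0, 0, 1],
  [0, 0, -0.6, 0, 1],
  [0, 0, -1.5, 0, 1],
  [0, 0, -2.5, 0, 1],
  [0, 0, -1.8, 0, 1],
  [0, 0, -0.8, 0, 1],
])

```text
time_s: 29.05
ee_pos: [0.5405, 0.2326, 0.2744]
tool_rot: [0.029, 3.141, 0.005]
wrist_force: [0.1, 0.3, -0.2]
width: 0.0855
```

Run:
```python
from h import *
st();im=cams.snapshot("wrist");cv2.imwrite("pics/w7.png",im)
hsv=cv2.cvtColor(im,cv2.COLOR_BGR2HSV);m=cv2.inRange(hsv,(8,190,150),(32,255,255))
n,l,s,c=cv2.connectedComponentsWithStats(m);k=1+np.argmax(s[1:,4]);ys,xs=np.nonzero(l==k)
h=cv2.convexHull(np.c_[xs,ys].astype(np.float32))[:,0]
for z in(.209,.212,.216,.221):
    P=toplane("wrist",h,z)[:,:2];q=np.linalg.lstsq(np.c_[2*P,np.ones(len(P))],(P**2).sum(1),rcond=None)[0]
    r=np.sqrt(q[2]+q[0]**2+q[1]**2);print(z,q[:2].round(4),r.round(4),(np.linalg.norm(P-q[:2],axis=1)-r).std().round(5))
cv2.imwrite("pics/w7c.png",im[100:480,120:560])
```

```text
t 29.05 p [0.5405 0.2326 0.2744] yaw 178.94 tilt [ 6.0e-04  3.2e-03 -1.0e+00] F [ 0.1  0.3 -0.2] w 0.0855
0.209 [0.5411 0.2323] 0.0338 0.00058
0.212 [0.5399 0.2323] 0.0333 0.00058
0.216 [0.5382 0.2323] 0.0326 0.00056
0.221 [0.5362 0.2324] 0.0317 0.00055
```

View pics/w7c.png

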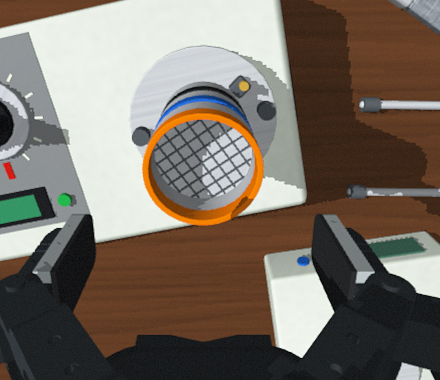

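Call:
carry_out([
  [0, 0, 0.5, 0, 0.66],
  [0, 0, 1, 0, 0.66],
  [0, 0, 1, 0, 0.66],
  [0, 0, 0.8, 0, 0.66],
  [0, 0, 0.4, 0, 0.66],
])

```text
time_s: 29.72
ee_pos: [0.5391, 0.2324, 0.2318]
tool_rot: [-0.029, -3.137, -0.003]
wrist_force: [-0.0, -0.0, 0.2]
width: 0.0565
```

Call:
carry_out([
  [0, 0, 0.3, 0, 0.66],
  [0, 0, 0.3, 0, 0.66],
])

```text
time_s: 29.98
ee_pos: [0.5391, 0.2323, 0.2251]
tool_rot: [-0.029, -3.137, -0.003]
wrist_force: [-0.7, 0.1, 0.1]
width: 0.0563
```

Call:
carry_out([
  [0, 0, 0.3, 0, 0.66],
])

```text
time_s: 30.1
ee_pos: [0.5392, 0.2324, 0.2222]
tool_rot: [-0.029, -3.137, -0.003]
wrist_force: [0.1, 0.3, 0.0]
width: 0.0566
```

Call:
carry_out([
  [0, 0, 0.3, 0, 0.66],
])

```text
time_s: 30.22
ee_pos: [0.5395, 0.2326, 0.2198]
tool_rot: [-0.029, -3.138, -0.004]
wrist_force: [-1.1, -0.2, 4.2]
width: 0.0563
```

Call:
carry_out([
  [0, 0, 0.3, 0, 0.66],
])

```text
time_s: 30.35
ee_pos: [0.54, 0.2327, 0.218]
tool_rot: [-0.029, -3.14, -0.004]
wrist_force: [-1.6, -0.8, 5.4]
width: 0.0566
```

Run:
```python
from h import *
st()
```

```text
t 30.35 p [0.54   0.2327 0.218 ] yaw 178.95 tilt [-0.0013  0.0027 -1.    ] F [-1.6 -0.8  5.4] w 0.0566
```

Call:
carry_out([
  [0.05, 0, 0.4, 0, 0.66],
  [0.05, 0, 0.4, 0, 0.66],
])

```text
time_s: 30.6
ee_pos: [0.54, 0.2328, 0.2125]
tool_rot: [0.029, 3.139, 0.005]
wrist_force: [-2.3, -1.6, 6.8]
width: 0.0566
```

Call:
carry_out([
  [0.05, 0, 0.4, 0, 0.66],
  [0.05, 0, 0.4, 0, 0.66],
])

```text
time_s: 30.85
ee_pos: [0.5398, 0.2328, 0.2068]
tool_rot: [0.029, 3.137, 0.004]
wrist_force: [-2.5, -1.5, 9.0]
width: 0.0566
```

Call:
carry_out([
  [0.05, 0, 0.4, 0, 0.66],
])

```text
time_s: 30.98
ee_pos: [0.5398, 0.2328, 0.2049]
tool_rot: [0.029, 3.135, 0.004]
wrist_force: [-3.6, -1.4, 12.3]
width: 0.0561
```

Call:
carry_out([
  [0.05, 0, 0.4, 0, 0.66],
])

```text
time_s: 31.1
ee_pos: [0.5398, 0.2328, 0.2037]
tool_rot: [0.029, 3.133, 0.004]
wrist_force: [-5.5, -1.4, 13.8]
width: 0.0563
```

Run:
```python
from h import *
st()
```

```text
t 31.1 p [0.5398 0.2328 0.2037] yaw 178.94 tilt [ 0.0082  0.0024 -1.    ] F [-5.5 -1.4 13.8] w 0.0563
```

Call:
carry_out([
  [0.15, 0, 0.5, 0, 0.66],
])

```text
time_s: 31.22
ee_pos: [0.5397, 0.2328, 0.2024]
tool_rot: [0.029, 3.129, 0.004]
wrist_force: [-3.6, -2.2, 15.5]
width: 0.0567
```

Call:
carry_out([
  [0.15, 0, 0.6, 0, 0.66],
])

```text
time_s: 31.35
ee_pos: [0.5397, 0.2329, 0.201]
tool_rot: [0.029, 3.124, 0.004]
wrist_force: [-5.9, -3.0, 18.8]
width: 0.0564
```

Call:
carry_out([
  [0.15, 0, 0.6, 0, 0.66],
])

```text
time_s: 31.48
ee_pos: [0.5398, 0.2329, 0.2005]
tool_rot: [0.029, 3.12, 0.003]
wrist_force: [-9.3, -2.8, 23.7]
width: 0.0566
```

Run:
```python
from h import *
st()
```

```text
t 31.48 p [0.5398 0.2329 0.2005] yaw 178.93 tilt [ 0.0216  0.0019 -0.9998] F [-9.3 -2.8 23.7] w 0.0566
```

Call:
carry_out([
  [0.3, 0, 0.7, 0, 0.66],
])

```text
time_s: 31.6
ee_pos: [0.5396, 0.2329, 0.2005]
tool_rot: [0.029, 3.112, 0.003]
wrist_force: [-5.7, -4.4, 26.0]
width: 0.0566
```

Call:
carry_out([
  [0.3, 0, 0.8, 0, 0.66],
])

```text
time_s: 31.72
ee_pos: [0.5396, 0.2329, 0.2004]
tool_rot: [0.029, 3.103, 0.003]
wrist_force: [-9.3, -4.1, 29.5]
width: 0.0565
```

Run:
```python
from h import *
st()
```

```text
t 31.73 p [0.5396 0.2329 0.2004] yaw 178.93 tilt [ 0.0385  0.0018 -0.9993] F [-9.3 -4.1 29.5] w 0.0565
```

Call:
carry_out([
  [0, 0, -0.5, 0, 0.66],
  [0, 0, -1, 0, 0.66],
  [0, 0, -1, 0, 0.66],
  [0, 0, -2, 0, 0.66],
  [0, 0, -3, 0, 0.8],
  [0, 0, -2, 0, 1],
  [0, 0, -1, 0, 1],
  [0, 0, 0, 0, 1],
])

```text
time_s: 32.72
ee_pos: [0.5351, 0.2326, 0.3113]
tool_rot: [0.029, 3.103, 0.003]
wrist_force: [-0.1, -0.3, 0.3]
width: 0.0858
```

Run:
```python
from h import *
st()
w=cams.snapshot("wrist");cv2.imwrite("pics/w8.png",w)
s=cams.snapshot("side");cv2.imwrite("pics/s8.png",s)
hsv=cv2.cvtColor(w,cv2.COLOR_BGR2HSV);m=cv2.inRange(hsv,(8,190,150),(32,255,255))
n,l,ss,c=cv2.connectedComponentsWithStats(m);k=1+np.argmax(ss[1:,4]);ys,xs=np.nonzero(l==k)
h=cv2.convexHull(np.c_[xs,ys].astype(np.float32))[:,0]
for z in(.196,.2,.204,.208):
    P=toplane("wrist",h,z)[:,:2];q=np.linalg.lstsq(np.c_[2*P,np.ones(len(P))],(P**2).sum(1),rcond=None)[0]
    r=np.sqrt(q[2]+q[0]**2+q[1]**2);print(z,q[:2].round(4),r.round(4))
a=cv2.resize(w[150:430,200:430],None,fx=2,fy=2,interpolation=cv2.INTER_CUBIC)
u=proj("side",[.539,.232,.18])[0].astype(int);b=cv2.resize(s[u[1]-40:u[1]+40,u[0]-24:u[0]+24],None,fx=7,fy=7,interpolation=cv2.INTER_CUBIC)
H=np.zeros((560,460+336,3),np.uint8);H[:560,:460]=a;H[:560,460:]=b;cv2.imwrite("pics/m8.png",H)
```

```text
t 32.73 p [0.5351 0.2326 0.3113] yaw 178.93 tilt [ 0.0384  0.0014 -0.9993] F [-0.1 -0.3  0.3] w 0.0858
0.196 [0.5393 0.2319] 0.0337
0.2 [0.5378 0.232 ] 0.0331
0.204 [0.5363 0.232 ] 0.0325
0.208 [0.5348 0.232 ] 0.032
```

View pics/m8.png

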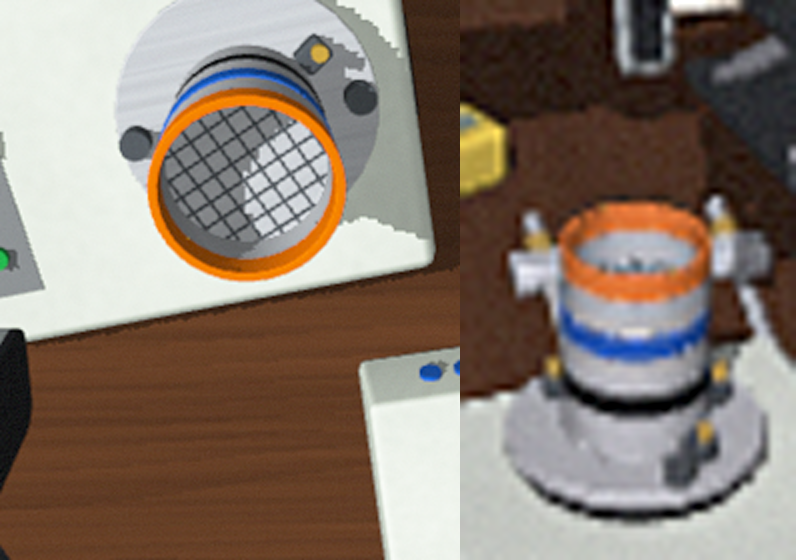

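Run:
```python
from h import *
for f in("side0","s8"):
    im=cv2.imread(f"pics/{f}.png");hsv=cv2.cvtColor(im,cv2.COLOR_BGR2HSV)
    K,R,t=cam("side");o=-R.T@t;d=o[:2]-[.539,.232];d/=np.linalg.norm(d)
    fr=lambda z:np.array([.539+.033*d[0],.232+.033*d[1],z])
    zs=np.linspace(.125,.225,1001);pv=np.array([proj("side",fr(z))[0] for z in zs])
    v0=int(pv[:,1].min());v1=int(pv[:,1].max());u=int(round(pv[:,0].mean()))
    for v in range(v0-1,v1+2):
        z=np.interp(-v,-pv[::1,1],zs);print(f,v,round(z*1000,1),im[v,u-1:u+2].mean(0).astype(int).tolist())
```

```text
side0 173 225.0 [28, 43, 70]
side0 174 225.0 [29, 43, 71]
side0 175 223.9 [18, 36, 68]
side0 176 220.5 [108, 116, 133]
side0 177 217.0 [167, 135, 115]
side0 178 213.6 [182, 102, 58]
side0 179 210.1 [180, 85, 36]
side0 180 206.7 [182, 81, 29]
side0 181 203.2 [163, 132, 125]
side0 182 199.7 [175, 172, 175]
side0 183 196.2 [189, 183, 185]
side0 184 192.7 [194, 186, 187]
side0 185 189.2 [142, 136, 135]
side0 186 185.7 [108, 104, 104]
side0 187 182.2 [97, 104, 107]
side0 188 178.6 [179, 98, 66]
side0 189 175.1 [191, 92, 42]
side0 190 171.5 [180, 84, 36]
side0 191 167.9 [201, 121, 79]
side0 192 164.4 [198, 178, 178]
side0 193 160.8 [191, 188, 192]
side0 194 157.2 [193, 186, 188]
side0 195 153.5 [200, 192, 192]
side0 196 149.9 [155, 150, 151]
side0 197 146.3 [71, 68, 68]
side0 198 142.7 [26, 23, 23]
side0 199 139.0 [24, 23, 24]
side0 200 135.3 [5, 2, 0]
side0 201 131.7 [136, 130, 130]
side0 202 128.0 [189, 182, 184]
side0 203 125.0 [196, 188, 188]
s8 173 225.0 [51, 111, 221]
s8 174 225.0 [64, 123, 220]
s8 175 223.9 [180, 176, 192]
s8 176 220.5 [197, 188, 180]
s8 177 217.0 [194, 185, 183]
s8 178 213.6 [189, 182, 182]
s8 179 210.1 [158, 149, 146]
s8 180 206.7 [138, 125, 108]
s8 181 203.2 [87, 122, 217]
s8 182 199.7 [56, 120, 230]
s8 183 196.2 [53, 115, 223]
s8 184 192.7 [47, 116, 229]
s8 185 189.2 [168, 165, 190]
s8 186 185.7 [194, 183, 174]
s8 187 182.2 [191, 183, 182]
s8 188 178.6 [185, 179, 180]
s8 189 175.1 [214, 216, 220]
s8 190 171.5 [203, 143, 129]
s8 191 167.9 [184, 81, 27]
s8 192 164.4 [184, 82, 34]
s8 193 160.8 [175, 119, 92]
s8 194 157.2 [188, 178, 178]
s8 195 153.5 [195, 190, 192]
s8 196 149.9 [194, 188, 189]
s8 197 146.3 [204, 195, 198]
s8 198 142.7 [131, 126, 126]
s8 199 139.0 [31, 28, 28]
s8 200 135.3 [7, 4, 4]
s8 201 131.7 [89, 84, 83]
s8 202 128.0 [182, 175, 177]
s8 203 125.0 [198, 189, 191]
```

Run:
```python
from h import *
plan([.55,.045,.27],178.9,8)
```

```text
[-0.22, -2.34, 0.5] 0.0
[-0.22, -2.34, 0.5] 0.0
[-0.22, -2.34, 0.5] 0.0
[-0.22, -2.34, 0.5] 0.0
[-0.22, -2.34, 0.5] 0.0
[-0.22, -2.34, 0.5] 0.0
[-0.22, -2.34, 0.5] 0.0
[-0.22, -2.34, 0.5] 0.0
```

Call:
carry_out([
  [0, -1.5, 0, 0, 1],
  [-0.1, -3, 0, 0, 1],
  [-0.2, -4, 0.5, 0, 1],
  [-0.3, -4, 1, 0, 1],
  [-0.3, -3, 2, 0, 1],
  [-0.2, -2, 3.5, 0, 1],
  [-0.1, -1, 5, 0, 1],
  [0, 0, -4.5, 0, 1],
])

```text
time_s: 33.83
ee_pos: [0.5357, 0.0353, 0.2153]
tool_rot: [0.034, 3.133, -0.003]
wrist_force: [0.2, 0.1, -0.5]
width: 0.0855
```

Call:
carry_out([
  [0, 0, -2, 0, 1],
  [0, 0, -0.7, 0, 1],
  [0, 0, 0, 0, 1],
])

```text
time_s: 34.2
ee_pos: [0.536, 0.0334, 0.2448]
tool_rot: [0.036, 3.13, -0.004]
wrist_force: [0.6, -0.1, 0.0]
width: 0.0856
```

Run:
```python
from h import *
st();im=cams.snapshot("wrist");cv2.imwrite("pics/w9.png",im)
for n in("dial","dial_grip"):
    print(n,[(np.round(d["at"],3).tolist(),round(d["conf"],2)) for d in nets.boxes_of("wrist",n)[:1]])
u=proj("wrist",[.534,.047,.115])[0].astype(int);print(u)
y0=max(u[1]-110,0);x0=max(u[0]-130,0);print(x0,y0)
cv2.imwrite("pics/w9c.png",cv2.resize(im[y0:y0+200,x0:x0+260],None,fx=3,fy=3,interpolation=cv2.INTER_CUBIC))
```

```text
t 34.2 p [0.536  0.0334 0.2448] yaw 178.67 tilt [ 0.0113 -0.0025 -0.9999] F [ 0.6 -0.1  0. ] w 0.0856
dial [([0.533, 0.048, 0.117], 0.96)]
dial_grip [([0.532, 0.045, 0.114], 0.98)]
[342 233]
212 123
```

View pics/w9c.png

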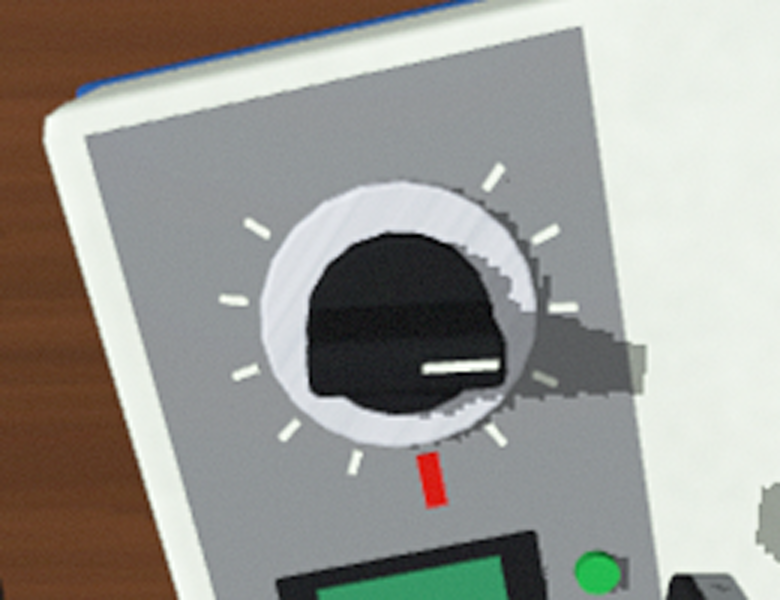

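Run:
```python
from h import *
im=cv2.imread("pics/w9.png");hsv=cv2.cvtColor(im,cv2.COLOR_BGR2HSV)
f=lambda x,y:(x/3+212,y/3+123)
roi=np.zeros(im.shape[:2],bool);roi[123:323,212:420]=1
red=(cv2.inRange(hsv,(0,180,120),(8,255,255))>0)&roi
ys,xs=np.nonzero(red);P=toplane("wrist",np.c_[xs,ys],.088)[:,:2];tick=P.mean(0);print("tick",tick.round(4),len(xs))
w=(cv2.inRange(hsv,(0,0,180),(180,60,255))>0);m=np.zeros_like(w);m[238:252,348:385]=1;w&=m
ys,xs=np.nonzero(w);Q=toplane("wrist",np.c_[xs,ys],.131)[:,:2];c=Q.mean(0);e=np.linalg.svd(Q-c)[2][0];print("line",c.round(4),len(xs),"dir",np.degrees(np.arctan2(*e[::-1])).round(1),(np.ptp((Q-c)@e)).round(4))
# white dial plate circle on panel
pl=np.array([f(*a) for a in((398,181),(262,313),(537,300),(385,445),(300,222),(300,410))])
B=toplane("wrist",pl,.088)[:,:2];q=np.linalg.lstsq(np.c_[2*B,np.ones(len(B))],(B**2).sum(1),rcond=None)[0];print("plate centre",q[:2].round(4),np.sqrt(q[2]+q[0]**2+q[1]**2).round(4))
d=tick-q[:2];print("tick dir",np.degrees(np.arctan2(d[1],d[0])).round(1),np.linalg.norm(d).round(4))
# panel left & right edges (shaker x direction)
for a,b in(((582,28),(660,600)),((86,135),(214,600)),((86,135),(582,28))):
    A=toplane("wrist",[f(*a),f(*b)],.088)[:,:2];v=A[1]-A[0];print("edge",np.degrees(np.arctan2(v[1],v[0])).round(1))
print(np.array([.5385,.232])-q[:2],state()["q"].round(2))
```

```text
tick [0.5849 0.0585] 112
line [0.5375 0.0613] 73 dir -87.7 0.0161
plate centre [0.5392 0.0501] 0.036
tick dir 10.5 0.0465
edge 10.7
edge 10.5
edge 100.6
[-0.00068475  0.18193641] [-0.08 -0.16  1.82 -0.    1.47 -1.62]
```

Call:
carry_out([
  [0, 0, 0, 5, 0.8],
  [0, 0, 0, 10.4, 0.7],
  [0, 0, 0, 10.4, 0.6],
  [0, 0, 0, 10.4, 0.6],
  [0, 0, 0, 10.4, 0.6],
  [0, 0, 0, 10.4, 0.6],
  [0, 0, 0, 10.4, 0.6],
  [0, 0, 0, 10.4, 0.6],
])

```text
time_s: 35.35
ee_pos: [0.5335, 0.035, 0.2377]
tool_rot: [2.05, 2.379, -0.002]
wrist_force: [0.7, -0.2, 0.1]
width: 0.0516
```

Call:
carry_out([
  [0, 0, 0, 6, 0.6],
  [0, 0, 0, 2, 0.6],
  [0, 0, 0, 0, 0.6],
])

```text
time_s: 35.72
ee_pos: [0.5328, 0.0355, 0.2355]
tool_rot: [-2.216, -2.225, 0.005]
wrist_force: [-0.2, -0.6, 0.3]
width: 0.0514
```

Run:
```python
from h import *
st();plan([.5385,.0495,.12],92.3,8);print(state()["q"].round(2))
```

```text
t 35.73 p [0.5328 0.0355 0.2355] yaw 90.23 tilt [-0.0029 -0.0015 -1.    ] F [-0.2 -0.6  0.3] w 0.0514
[0.18, 0.08, 1.44] -0.26
[0.18, 0.08, 1.44] -0.26
[0.18, 0.08, 1.44] -0.26
[0.18, 0.08, 1.44] -0.26
[0.18, 0.08, 1.44] -0.26
[0.18, 0.08, 1.44] -0.26
[0.18, 0.08, 1.44] -0.26
[0.17, 0.08, 1.44] -0.26
[-0.07 -0.16  1.83 -0.    1.47 -0.08]
```

Call:
carry_out([
  [0.2, 0.1, 0.7, -0.5, 0.6],
  [0.2, 0.1, 1.5, -0.5, 0.6],
  [0.2, 0.1, 2, -0.5, 0.6],
  [0.2, 0.1, 2, -0.5, 0.6],
  [0.2, 0.1, 2, 0, 0.6],
  [0.2, 0.1, 1.5, 0, 0.6],
  [0.2, 0, 0.9, 0, 0.6],
  [0, 0, 0.4, 0, 0.6],
])

```text
time_s: 36.72
ee_pos: [0.5361, 0.0511, 0.1153]
tool_rot: [-2.167, -2.267, 0.01]
wrist_force: [0.5, 0.7, 0.0]
width: 0.0515
```

Run:
```python
from h import *
st();plan([.5385,.0495,.12],92.3,1)
im=cams.snapshot("wrist");cv2.imwrite("pics/w10.png",im[150:480,100:560])
```

```text
t 36.73 p [0.5361 0.0511 0.1153] yaw 92.58 tilt [-0.0082 -0.0011 -1.    ] F [0.5 0.7 0. ] w 0.0515
[-0.17, 0.23, -0.47] 0.28
```

View pics/w10.png

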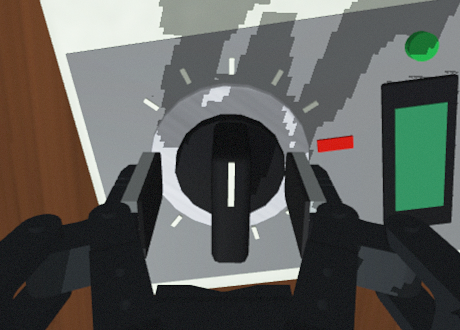

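Call:
carry_out([
  [-0.1, 0.2, -0.5, 0, 0.6],
  [0, 0, 0, 0, 0.3],
  [0, 0, 0, 0, 0],
  [0, 0, 0, 0, 0],
  [0, 0, 0, 0, 0],
  [0, 0, 0, 0, 0],
])

```text
time_s: 37.52
ee_pos: [0.5391, 0.0498, 0.1229]
tool_rot: [-2.169, -2.268, 0.008]
wrist_force: [-2.2, 0.1, 0.3]
width: 0.0128
```

Run:
```python
from h import *
st();print(state()["moment"].round(2))
```

```text
t 37.52 p [0.5391 0.0498 0.1229] yaw 92.57 tilt [-0.0057 -0.0014 -1.    ] F [-2.2  0.1  0.3] w 0.0128
[-0.04  0.13 -0.  ]
```

Call:
carry_out([
  [0, 0, 0, 4, 0],
  [0, 0, 0, 8, 0],
  [0, 0, 0, 10, 0],
  [0, 0, 0, 10, 0],
])

```text
time_s: 38.02
ee_pos: [0.5392, 0.0497, 0.1228]
tool_rot: [-2.725, -1.561, 0.009]
wrist_force: [-1.6, 0.6, 0.7]
width: 0.0126
```

Run:
```python
from h import *
st();print(state()["moment"].round(2))
```

```text
t 38.02 p [0.5392 0.0497 0.1228] yaw 59.61 tilt [-0.0053 -0.0019 -1.    ] F [-1.6  0.6  0.7] w 0.0126
[-0.1   0.13  0.04]
```

Call:
carry_out([
  [0, 0, 0, 10, 0],
  [0, 0, 0, 10, 0],
  [0, 0, 0, 10, 0],
  [0, 0, 0, 10, 0],
  [0, 0, 0, 5, 0],
  [0, 0, 0, 2, 0],
  [0, 0, 0, 0, 0],
])

```text
time_s: 38.9
ee_pos: [0.5393, 0.0495, 0.1228]
tool_rot: [3.125, 0.302, -0.009]
wrist_force: [-2.1, -0.3, 1.1]
width: 0.0128
```

```bash
cat > meas.py <<'E'
from h import *
st();im=cams.snapshot("wrist");cv2.imwrite("pics/w11.png",im)
hsv=cv2.cvtColor(im,cv2.COLOR_BGR2HSV);g=proj("wrist",[[.5391,.0498,.131],[.585,.0585,.088]]).round();print(g.tolist())
w=cv2.inRange(hsv,(0,0,170),(180,70,255));n,l,s,c=cv2.connectedComponentsWithStats(w)
for k in range(1,n):
    if 30<s[k,4]<1200 and np.linalg.norm(c[k]-g[0])<90:
        ys,xs=np.nonzero(l==k);Q=toplane("wrist",np.c_[xs,ys],.131)[:,:2];m=Q.mean(0);e=np.linalg.svd(Q-m)[2][0]
        print(c[k].round(0).tolist(),s[k].tolist(),m.round(4),"dir",np.degrees(np.arctan2(e[1],e[0])).round(1),"len",np.ptp((Q-m)@e).round(4))
r=cv2.inRange(hsv,(0,180,100),(8,255,255));ys,xs=np.nonzero(r)
P=toplane("wrist",np.c_[xs,ys],.088)[:,:2];k=np.linalg.norm(P-[.585,.0585],axis=1)<.015;print("tick",P[k].mean(0).round(4),k.sum())
E
python3 meas.py
```

```text
t 38.9 p [0.5393 0.0495 0.1228] yaw 11.06 tilt [-0.0054 -0.0029 -1.    ] F [-2.1 -0.3  1.1] w 0.0128
[[321.0, 349.0], [322.0, 200.0]]
[260.0, 323.0] [249, 308, 22, 32, 352] [0.5457 0.0735] dir -146.6 len 0.0136
[239.0, 322.0] [231, 318, 16, 8, 72] [0.5446 0.081 ] dir -61.6 len 0.0056
[323.0, 404.0] [299, 402, 50, 5, 248] [0.5148 0.0442] dir -79.1 len 0.0191
tick [0.5865 0.0583] 467
```

Call:
carry_out([
  [0, 0, 0, 0.5, 0],
  [0, 0, 0, 0, 0.3],
  [0, 0, 0, 0, 0.6],
  [0, 0, 0, 0, 0.6],
])

```text
time_s: 39.45
ee_pos: [0.5401, 0.0495, 0.123]
tool_rot: [3.126, 0.29, -0.005]
wrist_force: [0.3, -0.4, -0.5]
width: 0.051
```

Call:
carry_out([
  [0, 0, -0.8, 0, 0.6],
  [0, 0, -1.5, 0, 0.6],
  [0, 0, -2.5, 0, 0.6],
  [0, 0, -3, 0, 0.6],
  [0, 0, -2.5, 0, 0.6],
  [0, 0, -1, 0, 0.8],
  [0, 0, 0, 0, 1],
])

```text
time_s: 40.33
ee_pos: [0.5415, 0.0498, 0.2456]
tool_rot: [3.125, 0.29, 0.004]
wrist_force: [0.4, -0.8, -0.5]
width: 0.0836
```

```bash
python3 meas.py
python3 - <<'E'
import cv2
im=cv2.imread("pics/w11.png");cv2.imwrite("pics/w11c.png",cv2.resize(im[120:340,190:450],None,fx=2.5,fy=2.5,interpolation=cv2.INTER_CUBIC))
E
```

```text
t 40.33 p [0.5415 0.0498 0.2456] yaw 10.59 tilt [ 0.0029 -0.0029 -1.    ] F [ 0.4 -0.8 -0.5] w 0.0836
[[321.0, 248.0], [321.0, 170.0]]
[348.0, 182.0] [345, 177, 7, 10, 36] [0.5862 0.0413] dir 164.9 len 0.0063
[368.0, 198.0] [364, 195, 9, 8, 38] [0.5777 0.0264] dir 139.5 len 0.0064
[322.0, 231.0] [321, 219, 4, 25, 93] [0.5509 0.0513] dir -169.9 len 0.0167
[377.0, 222.0] [372, 220, 10, 5, 35] [0.5634 0.017 ] dir -70.1 len 0.0061
[296.0, 257.0] [278, 237, 35, 37, 449] [0.5293 0.0659] dir -124.7 len 0.0335
[271.0, 247.0] [267, 245, 9, 5, 31] [0.5332 0.0835] dir -59.7 len 0.0062
[374.0, 246.0] [369, 244, 10, 5, 33] [0.5466 0.0152] dir -95.5 len 0.0063
tick [0.5861 0.0582] 140
```

View pics/w11c.png

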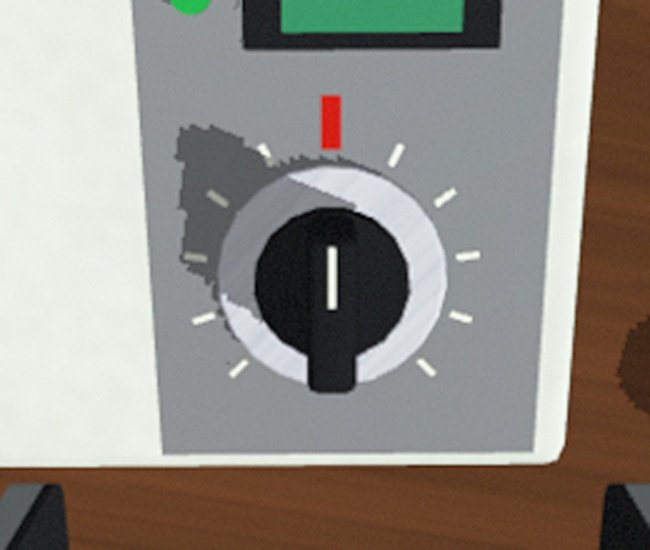

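Run:
```python
from h import *
a=cv2.imread("pics/s8.png");b=cams.snapshot("side");u=proj("side",[.539,.232,.18])[0].astype(int)
sl=np.s_[u[1]-25:u[1]+30,u[0]-15:u[0]+16];print("stack change",np.abs(a[sl].astype(int)-b[sl]).mean())
for n in("sieve_green","jar","dish","yoke","brush"):print(n,[np.round(d["at"],3).tolist() for d in nets.boxes_of("side",n)[:1]])
st();print(manip.sign_off())
```

```text
stack change 17.332942326490713
sieve_green [[0.524, -0.322, 0.022]]
jar [[0.472, -0.2, 0.053]]
dish [[0.741, -0.238, 0.009]]
yoke [[0.552, 0.529, 0.01]]
brush [[0.431, 0.416, 0.018]]
t 40.67 p [0.5406 0.0498 0.2431] yaw 10.59 tilt [-0.0013 -0.0029 -1.    ] F [ 0.3 -0.9 -0. ] w 0.0856
the job is handed in; nothing more can be done
None
```

The orange sieve is nested on the blue one, the stack is pressed home, and the dial pointer is at the red tick. I handed the job in at 40.7 s of the 61 s allowed.

- **Stack:** I pushed with a fingertip on each side of the orange rim until the deck stopped firm, about 30 N downward. In the side picture, the blue lip sank about 7 mm. The orange and blue lips ended about 30 mm apart and no gap shows. The orange rim measured about 201 mm above the bench from the wrist camera, against 202 mm when closed.
- **Dial:** I turned it about 82° clockwise. After release, the pointer measured 10.1° against 10.2–10.6° for the tick and the panel edges.
- **Other things:** The jar, dish, brush and green sieve are where they were, within the networks' error. I did not recheck the scoop.

Checks that disagreed:
- **Stack after the dial:** The last side picture differed from the one taken just after pushing (mean 17 grey levels over the stack). I put this down to the arm or its shadow. I did not look at that picture before handing in, so the stack has no clean check after the dial work.
- **Yoke:** The side view put it at x 0.552, against 0.636 at the start. Neither the arm nor the gripper went near it. The top view had put it at 0.594, so this looks like detection error.
- **Arm:** Fast moves tilted the tool by up to about 4°, which I corrected before the grasp and the dial turn. During the last of the push the tool tilted up to 2.2°, with about 9 N of side force.

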